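Make up two repair kits at the electronics rework bench

TASK

Make up the two parts kits for today's repairs from the pink stock tray: the blue kit tray gets the transformer, the green capacitor and the silver heat sink; the yellow kit tray gets the red capacitor and the black heat sink. Set each part down upright, never dropping it, on the floor of the pocket shaped for it and square with that pocket, its long way along the pocket's long way. Leave the black capacitor and the white relay standing where they are in the stock tray.

Things in the scene. Friction and masses are not known exactly. Their poses are not given: they have to be found in the camera images.
- blue_tray: blue kit tray, in mm 210 (its x) by 94 (y), 20 high, fixed left or right of the stock tray, length about along world x. Origin: centre of its underside, z up. Three pockets on y = 0, 8 larger all round than their parts, dark floors at z = 6: round, diameter 52, at x = -64 (capacitor); 56 in x by 64 in y at x = +5 (transformer); 42 in x by 58 in y at x = +69 (heat sink). Part x goes along tray y.
- yellow_tray: yellow kit tray, in mm 210 (its x) by 94 (y), 20 high, fixed left or right of the stock tray, length about along world x. Origin: centre of its underside, z up. Two pockets on y = 0, 8 larger all round than their parts, dark floors at z = 6: round, diameter 52, at x = +48 (capacitor); 42 in x by 58 in y at x = -50 (heat sink; its x goes along tray y).
- stock_tray: pink stock tray, in mm 290 (its x) by 430 (y), floor 4 thick, rim 12 high, fixed between the two kit trays, its x roughly along world x. Origin: centre of its underside, z up. All seven parts start standing on its floor in two rows along its y, the rows about 130 apart, parts in a row about 100 apart (centres, at least 80).
- transformer: transformer: dark laminated steel core, 48 along its x, 22 along its y, 42 high, with a yellow winding bulging to 40 along its y (31 along x). Upright; origin: centre of its underside, z up. 0.3 kg. Grip over the core ends (closing along its x), TCP about 38 above its foot. Half-turn alike. For the blue tray.
- green_capacitor: capacitor with green sleeve: upright can, diameter 36, height 52, plus two silver screw terminals 3 high on its black top. Origin: centre of its underside, z up. 0.09 kg. Grip across the diameter, TCP about 42 above its foot. For the blue tray.
- silver_heatsink: bare silver aluminium finned heat sink, upright: 42 along its x (the way its web runs), 26 along its y (over fin tips), 40 high. Origin: centre of its underside, z up. 0.06 kg. Grip over the end faces (closing along its x), TCP about 36 above its foot. Half-turn alike. For the blue tray.
- red_capacitor: capacitor with red sleeve: upright can, diameter 36, height 52, plus two silver screw terminals 3 high on its black top. Origin: centre of its underside, z up. 0.09 kg. Grip across the diameter, TCP about 42 above its foot. For the yellow tray.
- black_heatsink: black finned heat sink, upright: 42 along its x (the way its web runs), 26 along its y (over fin tips), 40 high. Origin: centre of its underside, z up. 0.06 kg. Grip over the end faces (closing along its x), TCP about 36 above its foot. Half-turn alike. For the yellow tray.
- black_capacitor: capacitor with black sleeve: upright can, diameter 36, height 52, plus two silver screw terminals 3 high on its black top. Origin: centre of its underside, z up. 0.09 kg. Grip across the diameter, TCP about 42 above its foot. Not wanted: stays in the stock tray.
- relay: white plug-in relay with black foot and small orange flag on top: upright block 28 by 22, 36 high. Origin: centre of its underside, z up. Not wanted: stays in the stock tray.

How it is judged:
At the end, for the whole second after the job is handed in: Each of the five parts in its own pocket: within 11 mm of its centre in tray x and y, foot within 4 mm of the pocket floor, upright within 0.12 rad, transformer and heat sinks square within 0.35 rad, at rest and released; black capacitor and relay upright, moved under 20 mm (x of transformer in the frame of blue_tray between -0.006 and 0.016 m and y of transformer in the frame of blue_tray between -0.011 and 0.011 m and z of transformer in the frame of blue_tray between 0.002 and 0.01 m and angle between each of transformer, green_capacitor, silver_heatsink, red_capacitor, black_heatsink, black_capacitor, relay's own z axis and vertical below 0.12 rad and linear speed of each of transformer, green_capacitor, silver_heatsink, red_capacitor, black_heatsink below 0.02 m/s and angular speed of each of transformer, green_capacitor, silver_heatsink, red_capacitor, black_heatsink below 0.2 rad/s and angle between the x axis of each of transformer, silver_heatsink and the y axis of blue_tray, either way round below 0.35 rad and x of green_capacitor in the frame of blue_tray between -0.075 and -0.053 m and y of green_capacitor in the frame of blue_tray between -0.011 and 0.011 m and z of green_capacitor in the frame of blue_tray between 0.002 and 0.01 m and x of silver_heatsink in the frame of blue_tray between 0.058 and 0.08 m and y of silver_heatsink in the frame of blue_tray between -0.011 and 0.011 m and z of silver_heatsink in the frame of blue_tray between 0.002 and 0.01 m and x of red_capacitor in the frame of yellow_tray between 0.037 and 0.059 m and y of red_capacitor in the frame of yellow_tray between -0.011 and 0.011 m and z of red_capacitor in the frame of yellow_tray between 0.002 and 0.01 m and x of black_heatsink in the frame of yellow_tray between -0.061 and -0.039 m and y of black_heatsink in the frame of yellow_tray between -0.011 and 0.011 m and z of black_heatsink in the frame of yellow_tray between 0.002 and 0.01 m and angle between the x axis of black_heatsink and the y axis of yellow_tray, either way round below 0.35 rad and distance of each of black_capacitor, relay from where it was at the start of the episode below 0.02 m); the robot touches nothing.
It fails at once if a part is let go over its kit tray with its foot more than 3 cm above the pocket floor ((contact force between transformer and the fingers below 0.02 N and z of transformer in the frame of blue_tray above 0.036 m and horizontal distance between transformer and blue_tray below 0.13 m) or (contact force between green_capacitor and the fingers below 0.02 N and z of green_capacitor in the frame of blue_tray above 0.036 m and horizontal distance between green_capacitor and blue_tray below 0.13 m) or (contact force between silver_heatsink and the fingers below 0.02 N and z of silver_heatsink in the frame of blue_tray above 0.036 m and horizontal distance between silver_heatsink and blue_tray below 0.13 m) or (contact force between red_capacitor and the fingers below 0.02 N and z of red_capacitor in the frame of yellow_tray above 0.036 m and horizontal distance between red_capacitor and yellow_tray below 0.13 m) or (contact force between black_heatsink and the fingers below 0.02 N and z of black_heatsink in the frame of yellow_tray above 0.036 m and horizontal distance between black_heatsink and yellow_tray below 0.13 m)).
It fails at once if the black capacitor, which stays in stock, is moved by more than 2 cm or knocked over (distance of black_capacitor from where it was at the start of the episode above 0.02 m or angle between black_capacitor's own z axis and vertical above 0.3 rad).
It fails at once if the relay, which stays in stock, is moved by more than 2 cm or knocked over (distance of relay from where it was at the start of the episode above 0.02 m or angle between relay's own z axis and vertical above 0.3 rad).
It also fails if it takes over 104 s, if anything falls off the work surface, if the arm or the gripper's body presses on something with over 40 N, if the wrist force passes 120 N, or if a joint passes its speed limit or range.

ROBOT

A 7-joint arm with a two-finger parallel gripper is mounted at the origin on the work surface. World frame = base frame: x ahead of the robot, y to its left, z up, the work surface at z = 0. Lengths are in m, angles in rad, forces in N, time in s.
With the tool pointing down it reaches from about 0.4 to 0.875 m from the base axis. Payload 6.5 kg.
Tool frame: the origin (TCP) lies between the finger pads, 19 mm behind the fingertips; this is the grasp point; z points along the fingers, y is the line along which they close (so a half turn about z gives the same grasp; the last joint's range is limited). The gripper opens to 85 mm and grips with 20 to 120 N. Pads are 22 mm wide; open, the fingers measure 114 mm over their backs; the gripper's body (76 mm by 85 mm) begins 54 mm behind the grasp point. The pads swing forward as they close: fully open they stand 13 mm farther back than shut.
Start: joints at [-1.359, 0.536, -0.004, 1.538, 0.003, 1.067, -0.071], TCP at [0.178, 0.625, 0.25] pointing down, gripper open.
Joint ranges: [-2.7, 2.7], [-0.37, 2.16], [-1.27, 1.26], [0.24, 2.4], [-1.31, 4.45], [0.19, 1.91], [-2.76, 2.76]. Speed limits (rad/s): [2.39, 2.39, 3.14, 3.14, 3.14, 3.14, 3.14].

INTERFACE

Orientations are given as a 3x3 rotation matrix whose columns are the frame's x, y, z axes.
In Python, from workcell import manip gives the robot as it stands.
- The arm moves only by the tool send_rows, never from a script. Its argument "steps" is a list of rows, each an object of numbers: "dx", "dy", "dz": the shift along the tool's x, y, z each as a share of 100 cm, from -1 to 1; "rx", "ry", "rz": the turn, a rotation vector about the tool's x, y, z each as a share of pi/2 rad, from -1 to 1. In form: [{"dx": .., "dy": .., "dz": .., "rx": .., "ry": .., "rz": ..}, ...]. A call has 1 to 5 rows; each row is the pose to reach, as a shift and turn from the pose commanded when the call began, along the tool's axes at that moment; what a row does not reach only later rows make up. A row lasts 1/8 s, in which the tool goes at most 62.5 mm and 10.7 degrees, less where a joint would pass 70% of its speed; a pose out of reach is approached as far as the arm can. A call with a number of a shift or a turn outside -1 to 1 is refused whole. A call with a gripper value outside its range is refused whole. "jaw" is the closure, from 0 (fully open) to 1 (shut), set as the call begins (left out, the last holds). The fingers move at their own pace and stop on an object; "newtons" is the grip in N (left out, the last holds). Time passes only in rows, so rows that repeat a pose let the fingers close. It gives the time, the measured TCP pose, the force, the opening and the grip force at its end, in the units of the state.
- manip.sense(): the state, without advancing time (a new reading comes with each control period).
- manip.read_camera(name): name is "scene" or "top"; returns a dict with "frame" (480x640x3 uint8, red, green, blue), "fovy" (degrees; the focal length in pixels is half the picture's height over the tangent of half this angle, whatever the lens; pixels are square), "cx", "cy" (the principal point, pixels), "D" ([k1, k2, p1, p2, k3] as OpenCV has them; the pictures are not rectified), "position" and "rotation" of the camera in the world. Camera axes: x right, y up, looking along -z (the intrinsics and any distortion apply to the point x, -y, -z); pixel columns grow to the right and rows downward; lengths in m; the calibration is good to about 2 mm. A picture is of the moment at which its call begins. There is no depth.
- manip.hand_in(): hands the job in; it is judged then, once.
Trained networks look in a picture, given as the dict that the camera call returned (one of the last four; its "shot" number tells which), for a name from the list of things; names that differ only in an ending like _2 or _b are one class to them, and where a whole thing is asked for, a point or a joint stands for the part that bears it (a point fixed in the world has none). Each returns a list of dicts, best first, with "conf" (0 to 1); they miss things now and then, are a little off and sometimes report something else, mostly with a low value. They report only what shows in the picture. A call takes as long as a camera call.
- manip.boxes_of(name, picture): "bbox" ([centre column, centre row, width, height] in pixels, round what is visible of it).
The state is a dict: "time": time; "qpos": joint angles; "qvel": joint speeds; "joint_torque": joint torques, N m; "eef_pos": TCP position; "eef_rot": TCP orientation; "ft_force": force on the tool from outside, world axes, zero at the start; "torque": the same for the moment, N m; "gripper_width": finger opening in m; "grasp_force": force on a finger pad.
Only numpy, scipy, OpenCV 4.12 (cv2) and the standard library are available. Lean on these libraries where they do the work, as an engineer would, in place of code of your own. Each camera call takes 0.05 s, during which the arm holds its last target. There are 200 camera calls.

## Working session

There is one attempt and no reset: what is moved stays moved. The work goes in short steps, Python scripts to look and compute and a tool call to move; the robot and the scene stay as the last step left them, time stands still between calls to the robot, and variables do not carry over. Pictures are saved under pics/ and viewed, at most 14 in all, crops included, and the job is handed in when it is done.

Besides the shell and the picture viewer there is one more tool, called after "Call:" as a command line: name --argument value ..., lists and objects as JSON in quotes. send_rows: Moves the arm, as the interface text tells. Its arguments: {"type":"object","properties":{"steps":{"type":"array"},"jaw":{"type":"number"},"newtons":{"type":"number"}},"required":["steps"]}

```bash
mkdir -p pics
cat > h.py <<'E'
import numpy as np, cv2
from workcell import manip
def K(p):
    f=240/np.tan(np.radians(p["fovy"])/2); return np.array([[f,0,p["cx"]],[0,f,p["cy"]],[0,0,1.]])
def ray(p,uv,z):
    uv=np.array(uv,float).reshape(-1,1,2)
    n=cv2.undistortPoints(uv,K(p),np.array(p["D"],float)).reshape(-1,2)
    d=np.c_[n[:,0],-n[:,1],-np.ones(len(n))]@np.array(p["rotation"]).T
    c=np.array(p["position"]); return c+d*((z-c[2])/d[:,2])[:,None]
def proj(p,X):
    R=np.array(p["rotation"]); c=(np.array(X,float).reshape(-1,3)-np.array(p["position"]))@R
    c=c*[1,-1,-1]
    return cv2.projectPoints(c,np.zeros(3),np.zeros(3),K(p),np.array(p["D"],float))[0].reshape(-1,2)
E
python3 - <<'E'
from h import *
s=manip.sense(); print(s["time"],s["eef_pos"],s["eef_rot"],s["gripper_width"])
for n in ["top","scene"]:
    p=manip.read_camera(n); cv2.imwrite(f"pics/{n}0.png",p["frame"][:,:,::-1]); print(n,p["position"],np.round(p["rotation"],3).tolist(),p["fovy"],p["D"])
    for o in "blue_tray yellow_tray stock_tray transformer green_capacitor silver_heatsink red_capacitor black_heatsink black_capacitor relay".split():
        print(o,[(np.round(b["bbox"]).tolist(),round(b["conf"],2),) for b in manip.boxes_of(o,p)][:3])
E
```

```text
0.0 [0.17809717 0.62449943 0.24910396] [[-9.61678855e-01  2.74178138e-01 -3.58507310e-04]
 [ 2.74178345e-01  9.61677348e-01 -1.70712753e-03]
 [-1.23288687e-04 -1.74000339e-03 -9.99998479e-01]] 0.0854079800480924
top [ 0.37815108 -0.01143638  1.00135489] [[-0.013, 0.985, -0.174], [-1.0, -0.013, -0.001], [-0.004, 0.174, 0.985]] 52.40634866746139 [-0.1319871  0.         0.         0.         0.       ]
blue_tray [([471.0, 274.0, 70.0, 110.0], 0.67)]
yellow_tray [([149.0, 281.0, 67.0, 112.0], 0.69)]
stock_tray [([316.0, 245.0, 213.0, 151.0], 0.7)]
transformer [([337.0, 275.0, 21.0, 26.0], 0.68)]
green_capacitor [([261.0, 211.0, 20.0, 20.0], 0.64)]
silver_heatsink [([311.0, 213.0, 20.0, 25.0], 0.84)]
red_capacitor [([288.0, 275.0, 20.0, 23.0], 0.87), ([148.0, 281.0, 66.0, 112.0], 0.47), ([337.0, 273.0, 22.0, 25.0], 0.22)]
black_heatsink [([238.0, 274.0, 19.0, 25.0], 0.86)]
black_capacitor [([363.0, 207.0, 20.0, 25.0], 0.7)]
relay [([392.0, 267.0, 17.0, 14.0], 0.78), ([339.0, 275.0, 25.0, 25.0], 0.38)]
scene [ 1.18923051 -0.80102112  0.76141627] [[0.771, -0.375, 0.514], [0.636, 0.442, -0.632], [0.01, 0.815, 0.58]] 44.647732214792356 [0.0105443 0.        0.        0.        0.       ]
blue_tray [([176.0, 314.0, 121.0, 78.0], 0.56)]
yellow_tray [([379.0, 178.0, 89.0, 51.0], 0.86), ([176.0, 315.0, 120.0, 77.0], 0.63)]
stock_tray [([310.0, 263.0, 224.0, 153.0], 0.69)]
transformer [([277.0, 240.0, 22.0, 27.0], 0.71), ([370.0, 230.0, 15.0, 27.0], 0.19)]
green_capacitor [([370.0, 230.0, 17.0, 27.0], 0.73)]
silver_heatsink [([341.0, 254.0, 22.0, 25.0], 0.88)]
red_capacitor [([308.0, 220.0, 16.0, 34.0], 0.66)]
black_heatsink [([334.0, 205.0, 16.0, 25.0], 0.62)]
black_capacitor [([308.0, 274.0, 19.0, 30.0], 0.78)]
relay [([248.0, 268.0, 18.0, 27.0], 0.69)]
```

Run:
```python
import cv2
a=cv2.imread("pics/top0.png")
cv2.imwrite("pics/t1.png",cv2.resize(a[175:340,205:425],None,fx=3.6,fy=3.6,interpolation=cv2.INTER_CUBIC))
cv2.imwrite("pics/t2.png",cv2.resize(cv2.hconcat([a[210:350,105:195],a[210:350,425:515]]),None,fx=4.2,fy=4.2,interpolation=cv2.INTER_CUBIC))
```

```text
(no output)
```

View pics/top0.png

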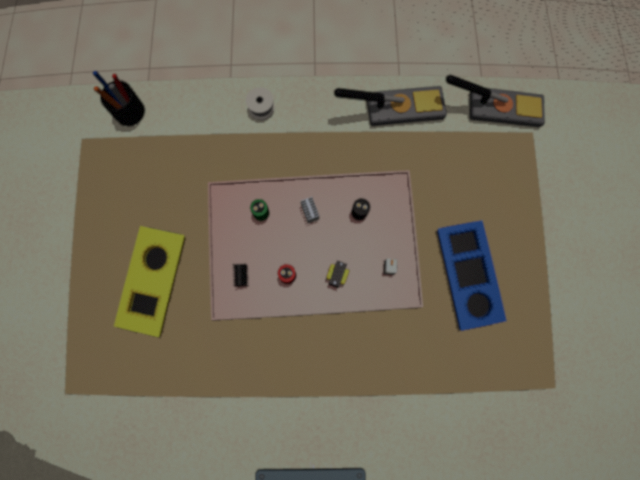

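View pics/t1.png

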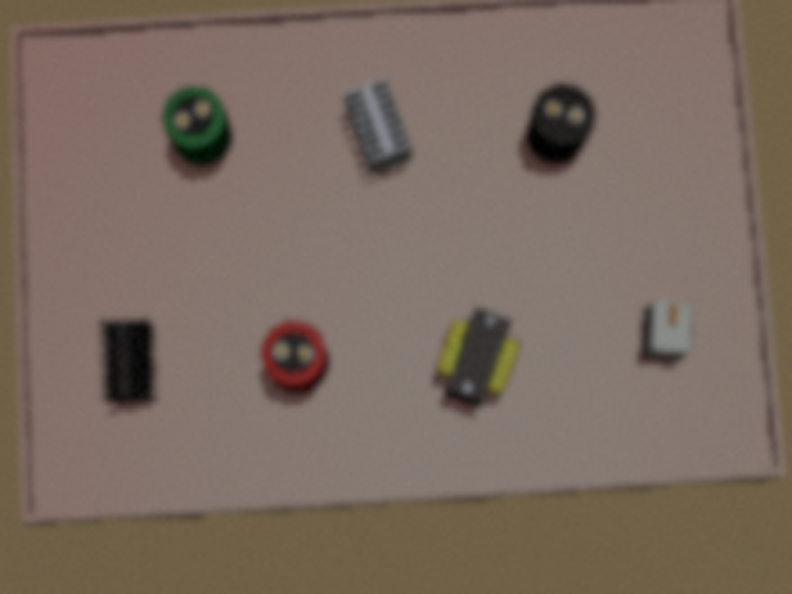

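View pics/t2.png

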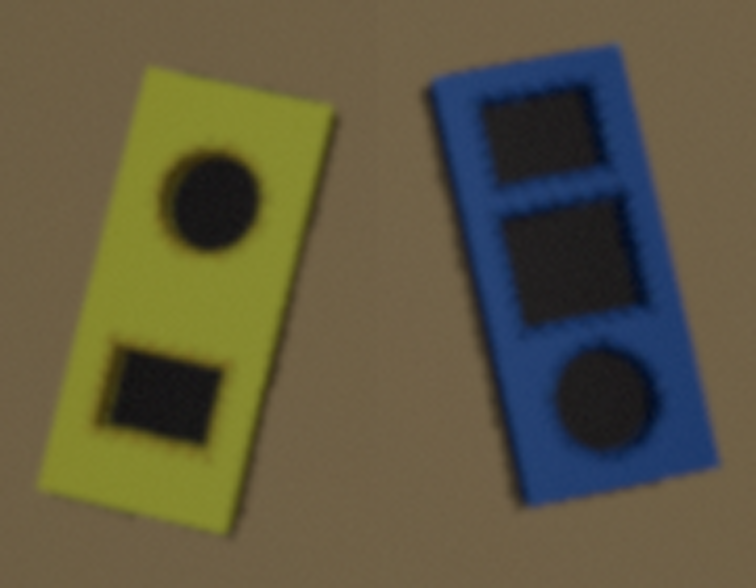

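```bash
cat > m.py <<'E'
from h import *
import sys
def crop(u): return [( (a+.5)/3.6-.5+205,(b+.5)/3.6-.5+175) for a,b in u]
p=manip.read_camera("top"); q=manip.read_camera("scene")
hsv=cv2.cvtColor(p["frame"],cv2.COLOR_RGB2HSV)
P={}
for n,x0,lo,hi in [("blue",425,(105,120,100),(125,255,255)),("yellow",105,(25,120,100),(35,255,255))]:
    m=cv2.inRange(hsv,lo,hi); m[:, :x0]=0; m[:, x0+90:]=0; m[:210]=0; m[350:]=0
    c=max(cv2.findContours(m,cv2.RETR_EXTERNAL,cv2.CHAIN_APPROX_NONE)[0],key=len)
    w=ray(p,c.reshape(-1,2),.02)
    (cx,cy),(a,b),t=cv2.minAreaRect((w[:,:2]*1000).astype(np.float32)); 
    bx=cv2.boxPoints(((cx,cy),(a,b),t)); e=max([bx[1]-bx[0],bx[2]-bx[1]],key=np.linalg.norm)
    P[n]=[cx/1e3,cy/1e3,np.arctan2(e[1],e[0])]; print(n,a,b)
Q={"green":([(181,121),(202,107)],.059),"red":([(282,350),(305,352)],.059),"black":([(553,107),(577,116)],.059),
"trans":([(490,321),(467,387)],.046),"silver":([(368,84),(390,166)],.044),"bhs":([(128,320),(131,401)],.044)}
for n,(u,z) in Q.items():
    w=ray(p,crop(u),z); d=w[0]-w[1]; P[n]=[*w.mean(0)[:2],np.arctan2(d[1],d[0])]; print(n,"len",round(np.linalg.norm(d)*1e3))
for n in P:
    if n in("blue","yellow"):P[n][2]=(P[n][2]+np.pi/2)%np.pi-np.pi/2
    print(n,np.round(P[n],4))
import json; json.dump({k:list(map(float,v)) for k,v in P.items()},open("P.json","w"))
D={"blue":(.21,.094,0,.02),"yellow":(.21,.094,0,.02),"trans":(.048,.022,.004,.042),"silver":(.042,.026,.004,.04),"bhs":(.042,.026,.004,.04)}
out=[]
for cam in (p,q):
    im=cv2.resize(cam["frame"][:,:,::-1],None,fx=3,fy=3,interpolation=cv2.INTER_CUBIC)
    def line(X,c): cv2.polylines(im,[np.round((proj(cam,X)+.5)*3).astype(int)],True,c,1)
    for n,(x,y,t) in P.items():
        R=np.array([[np.cos(t),-np.sin(t)],[np.sin(t),np.cos(t)]])
        th=np.linspace(0,2*np.pi,40)
        circ=np.c_[np.cos(th),np.sin(th)]
        box=lambda a,b:np.array([(1,1),(1,-1),(-1,-1),(-1,1)])*[a/2,b/2]
        L=[]
        if n in D:
            a,b,z,h=D[n]; L+=[(box(a,b),z),(box(a,b),z+h)]
        else: L+=[(circ*.018,.004),(circ*.018,.056)]
        if n=="blue": L+=[(circ*.026+[-.064,0],.02),(box(.056,.064)+[.005,0],.02),(box(.042,.058)+[.069,0],.02)]
        if n=="yellow": L+=[(circ*.026+[.048,0],.02),(box(.042,.058)+[-.05,0],.02)]
        for o,z in L: line(np.c_[o@R.T+[x,y],np.full(len(o),z)],(255,255,255) if z>.005 else (0,255,255))
    out.append(im)
a,b=out
cv2.imwrite("pics/o1.png",a[570:960,600:1300]); cv2.imwrite("pics/o2.png",cv2.hconcat([a[650:1030,320:580],a[640:1020,1280:1540]]))
cv2.imwrite("pics/o3.png",b[530:900,680:1230]); cv2.imwrite("pics/o4.png",cv2.hconcat([b[800:1080,330:730],b[440:720,980:1360]]))
E
python3 m.py
```

```text
blue 211.4586181640625 94.68745422363281
yellow 100.25981140136719 216.9449005126953
green len 14
red len 13
black len 14
trans len 39
silver len 49
bhs len 45
blue [ 0.4896 -0.3358  0.1739]
yellow [ 0.4857  0.3281 -0.2234]
green [0.6273 0.098  2.1636]
red [0.4944 0.0417 1.4711]
black [ 0.6259 -0.1092  1.1879]
trans [ 0.493  -0.0589 -0.3538]
silver [ 0.6234 -0.0059  0.2426]
bhs [0.4921 0.133  0.0476]
```

View pics/o2.png

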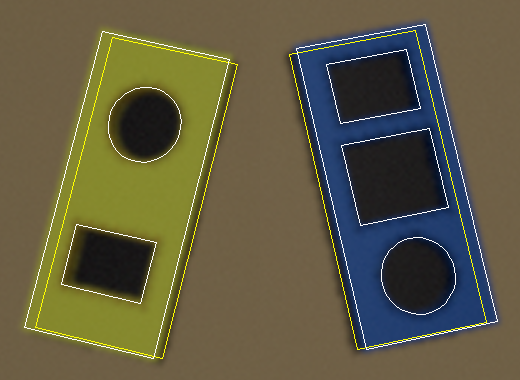

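View pics/o1.png

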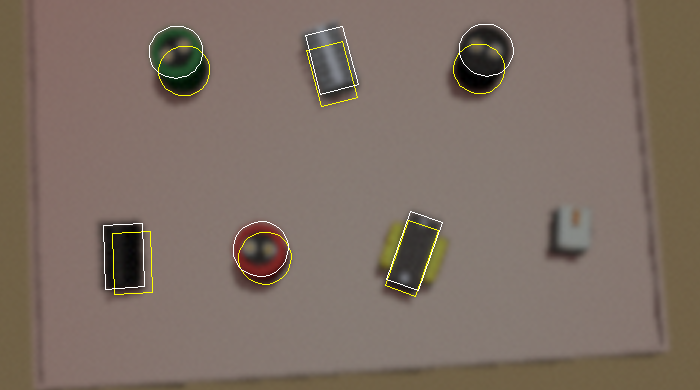

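View pics/o3.png

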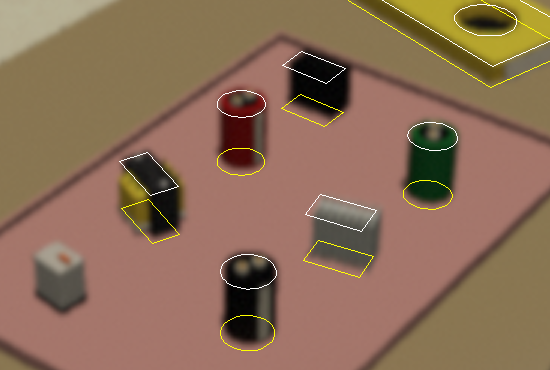

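View pics/o4.png

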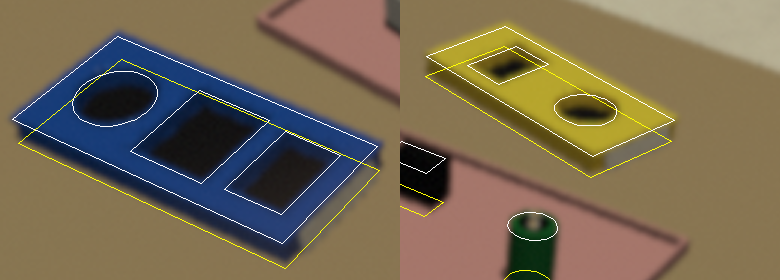

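```bash
cat > fit.py <<'E'
from h import *
import json
from scipy.optimize import minimize
P=json.load(open("P.json")); cams=[manip.read_camera("top"),manip.read_camera("scene")]
th=np.linspace(0,2*np.pi,24,endpoint=False); circ=np.c_[np.cos(th),np.sin(th)]*.018
box=lambda a,b:np.array([(1,1),(1,-1),(-1,-1),(-1,1)])*[a/2,b/2]
ex=lambda o,z0,z1:np.vstack([np.c_[o,np.full(len(o),z)] for z in(z0,z1)])
M={n:[ex(circ,.004,.056)] for n in("green","red","black")}
M["silver"]=M["bhs"]=[ex(box(.042,.026),.004,.044)]
M["trans"]=[ex(box(.048,.022),.004,.046),ex(box(.031,.040),.010,.040)]
M["blue"]=M["yellow"]=[ex(box(.21,.094),0,.02)]
def soft(cam,n):
    f=cv2.GaussianBlur(cam["frame"],(0,0),.7).astype(float)+1; c=(f[:,:,0]-f[:,:,1])/f.sum(2); b=(f[:,:,2]-f[:,:,1])/f.sum(2)
    if n=="red": return c>.22
    if n in("green","silver","bhs","trans","black"): return c<.045
    return None
for n in M:
    dat=[]
    for cam in cams:
        S=4; x0=np.array(P[n]); c0=proj(cam,[x0[0],x0[1],.02])[0]; r=32 if n not in("blue","yellow") else 75
        u0,v0=int(c0[0]-r),int(c0[1]-r)
        m=soft(cam,n)
        if m is None:
            hs=cv2.cvtColor(cam["frame"],cv2.COLOR_RGB2HSV); m=cv2.inRange(hs,*(((100,90,25),(130,255,255)) if n=="blue" else ((22,150,25),(38,255,255))))>0
            m=cv2.morphologyEx(m.astype(np.uint8),cv2.MORPH_CLOSE,np.ones((3,3)))
        m=m[v0:v0+2*r,u0:u0+2*r].astype(np.uint8)
        k,lab,st,_=cv2.connectedComponentsWithStats(m); 
        j=1+np.argmax(st[1:,4]); m=(lab==j).astype(np.uint8)
        cs=cv2.findContours(m,cv2.RETR_EXTERNAL,cv2.CHAIN_APPROX_NONE)[0]; m=cv2.drawContours(m.copy(),cs,-1,1,-1)
        dat.append((cam,u0,v0,cv2.resize(m.astype(np.float32),None,fx=S,fy=S)>.5))
    def cost(d,show=False):
        x,y,t=x0[0]+d[0]/1e3,x0[1]+d[1]/1e3,x0[2]+d[2]/50
        R=np.array([[np.cos(t),-np.sin(t)],[np.sin(t),np.cos(t)]]); ious=[]
        for cam,u0,v0,m in dat:
            im=np.zeros(m.shape,np.uint8)
            for X in M[n]:
                W=np.c_[X[:,:2]@R.T+[x,y],X[:,2]]
                uv=((proj(cam,W)-[u0,v0]+.5)*S).astype(np.float32)
                cv2.fillConvexPoly(im,np.round(cv2.convexHull(uv)*16).astype(int),1,shift=4)
            im=im>0; ious.append((im&m).sum()/(im|m).sum())
        return ious if show else -sum(ious)
    best=min((minimize(cost,s,method="Nelder-Mead",options=dict(initial_simplex=np.array(s)+np.array([[0,0,0],[4,0,0],[0,4,0],[0,0,5.]]),xatol=.05,fatol=1e-4)) for s in([0,0,0],[3,3,0.])),key=lambda r:r.fun)
    d=best.x; P[n]=[x0[0]+d[0]/1e3,x0[1]+d[1]/1e3,x0[2]+d[2]/50]; print(n,np.round(d*[1,1,.02],2),np.round(cost(d,True),2),np.round(P[n],4))
json.dump(P,open("P2.json","w"))
E
python3 fit.py
```

```text
green [1.64 0.14 0.1 ] [0.93 0.81] [0.629  0.0981 2.2637]
red [-0.05  2.44  0.13] [0.82 0.6 ] [0.4943 0.0442 1.6012]
black [-5.47  4.85  0.18] [0.15 0.43] [ 0.6204 -0.1043  1.3632]
silver [4.95 1.71 0.34] [0.16 0.77] [ 0.6284 -0.0042  0.5834]
bhs [-9.99 18.4   0.59] [0.   0.42] [0.4821 0.1514 0.6335]
trans [-5.05 15.39 -0.48] [0.11 0.39] [ 0.488  -0.0435 -0.8356]
blue [-1.09 -0.62  0.  ] [0.97 0.87] [ 0.4886 -0.3365  0.1749]
yellow [-0.61  2.29  0.01] [0.97 0.85] [ 0.4851  0.3304 -0.2178]
```

```bash
cat > pt.py <<'E'
s=open("fit.py").read()
i=s.index("    if n in(\"green\"")
j=s.index("    return None")
s=s[:i]+'''    if n in("green","silver","bhs","trans","black"):
        u,v=map(int,proj(cam,[P[n][0],P[n][1],.02])[0]); w=np.s_[v-20:v+20,u-20:u+20]; t=f.sum(2)
        return (c<.5*np.percentile(c[w],60))|(t<.35*np.median(t[w]))
'''+s[j:]
open("fit.py","w").write(s.replace("    dat=[]\n","    dat=[]; mm=[]\n").replace("    def cost","    mm=cv2.hconcat([cv2.resize(d[3].astype(np.uint8)*255,(150,150)) for d in dat]); ALL.append(mm)\n    def cost",1).replace("for n in M:","ALL=[]\nfor n in M:",1)+'\ncv2.imwrite("pics/masks.png",cv2.vconcat([cv2.hconcat(ALL[:2]),cv2.hconcat(ALL[2:4]),cv2.hconcat(ALL[4:6]),cv2.hconcat(ALL[6:8])]))\n')
E
python3 pt.py; python3 fit.py
```

```text
green [1.3  0.51 0.06] [0.94 0.83] [0.6286 0.0985 2.2254]
red [-0.05  2.44  0.13] [0.82 0.6 ] [0.4943 0.0442 1.6012]
black [-2.83  2.75  0.07] [0.67 0.73] [ 0.623  -0.1064  1.2562]
silver [3.74 2.1  0.13] [0.8 0.8] [ 0.6272 -0.0038  0.3713]
bhs [0.16 2.39 0.17] [0.68 0.  ] [0.4923 0.1354 0.2213]
trans [-0.06  1.29  0.02] [0.15 0.  ] [ 0.493  -0.0576 -0.3289]
blue [-1.11 -0.42 -0.  ] [0.96 0.87] [ 0.4885 -0.3363  0.1732]
yellow [-0.74  2.56  0.  ] [0.97 0.85] [ 0.4849  0.3306 -0.2233]
```

View pics/masks.png

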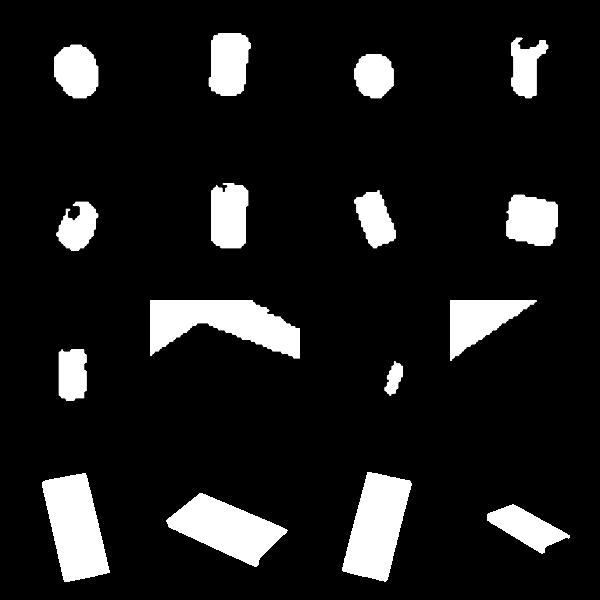

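```bash
python3 - <<'E'
s=open("fit.py").read()
s=s.replace("j=1+np.argmax(st[1:,4])","dd=np.array([np.hypot(*(np.argwhere(lab==i)-r).T).mean()-.02*st[i,4] for i in range(1,k)]); j=1+np.argmin(dd)")
s=s.replace("<.35*np.median(t[w]))","<.35*np.median(t[w]))|((n=='trans')&(b<-.12))")
s=s.replace('M["blue"]=M["yellow"]=[ex(box(.21,.094),0,.02)]','[M.pop(k) for k in("green","red","black")]; M["trans2"]=M["silver"]; M.pop("trans2")').replace("ALL[6:8]","ALL[0:2]").replace("ALL[4:6]","[ALL[2]]*2").replace("ALL[2:4]","ALL[0:2]")
s=s.replace('json.dump(P,open("P2','0 and json.dump(P,open("P2')
open("fit2.py","w").write(s)
E
python3 fit2.py
```

```text
silver [3.88 1.59 0.08] [0.8  0.79] [ 0.6273 -0.0043  0.3235]
bhs [ 0.69  6.26 -0.07] [0.67 0.76] [ 0.4928  0.1392 -0.0189]
trans [-0.61  2.16 -0.23] [0.3  0.83] [ 0.4924 -0.0567 -0.5871]
```

View pics/masks.png

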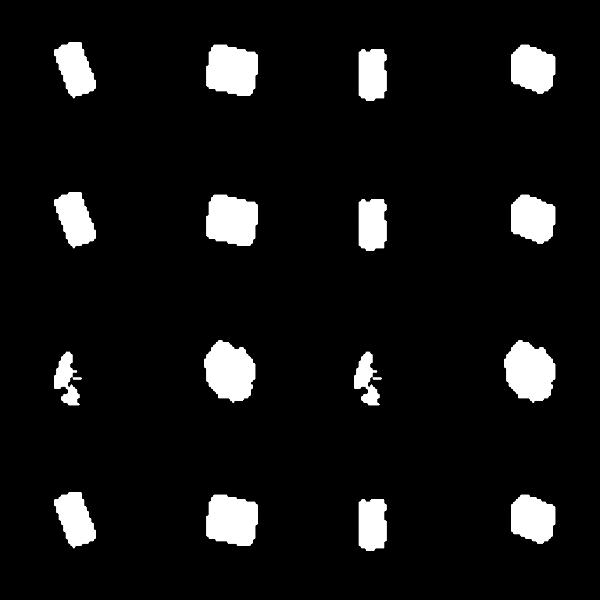

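```bash
cat > go.py <<'E'
import sys; from h import *
s=manip.sense(); R=np.array(s["eef_rot"]); c=np.array(s["eef_pos"]); psi=np.arctan2(R[1,1],R[0,1])
print("now",round(s["time"],2),np.round(c,4),round(psi,3),"tilt",np.round(R[:2,2],4),"w",round(s["gripper_width"],4),"f",s["grasp_force"])
for a in sys.argv[1:]:
    g=np.array(list(map(float,a.split(","))))
    n=int(np.ceil(max(np.linalg.norm(g[:3]-c)/.28,abs(g[3]-psi)/.85,1))); d0,p0=(g[:3]-c)/n,(g[3]-psi)/n
    for i in range(n):
        d=R.T@d0; print(a,f"dx {d[0]:.4f} dy {d[1]:.4f} dz {d[2]:.4f} rz {-p0/(np.pi/2):.4f} rows {max(np.linalg.norm(d0)/.0625,abs(p0)/.186):.1f}")
        psi+=p0; c=c+d0; R=np.array([[-np.sin(psi),np.cos(psi),0],[np.cos(psi),np.sin(psi),0],[0,0,-1]])
E
python3 go.py .4925,.136,.2,.03
```

```text
now 1.5 [0.1782 0.6251 0.25  ] 1.293 tilt [0. 0.] w 0.0853 f 0.0
.4925,.136,.2,.03 dx -0.1454 dy -0.1281 dz 0.0167 rz 0.2680 rows 3.1
.4925,.136,.2,.03 dx -0.1851 dy -0.0574 dz 0.0167 rz 0.2680 rows 3.1
.4925,.136,.2,.03 dx -0.1924 dy 0.0232 dz 0.0167 rz 0.2680 rows 3.1
```

Call:
send_rows --steps '[{"dx": -0.1454,"dy": -0.1281,"dz": 0.0167,"rz": 0.268},{"dx": -0.1454,"dy": -0.1281,"dz": 0.0167,"rz": 0.268},{"dx": -0.1454,"dy": -0.1281,"dz": 0.0167,"rz": 0.268},{"dx": -0.1454,"dy": -0.1281,"dz": 0.0167,"rz": 0.268},{"dx": -0.1454,"dy": -0.1281,"dz": 0.0167,"rz": 0.268}]' --jaw 0 --newtons 60

```text
invalid input at $.steps[0]: expected keys dx, dy, dz, rx, ry, rz
```

Call:
send_rows --steps '[{"dx": -0.1851,"dy": -0.0574,"dz": 0.0167,"rz": 0.268},{"dx": -0.1851,"dy": -0.0574,"dz": 0.0167,"rz": 0.268},{"dx": -0.1851,"dy": -0.0574,"dz": 0.0167,"rz": 0.268},{"dx": -0.1851,"dy": -0.0574,"dz": 0.0167,"rz": 0.268},{"dx": -0.1851,"dy": -0.0574,"dz": 0.0167,"rz": 0.268}]'

```text
invalid input at $.steps[0]: expected keys dx, dy, dz, rx, ry, rz
```

Call:
send_rows --steps '[{"dx": -0.1924,"dy": 0.0232,"dz": 0.0167,"rz": 0.268},{"dx": -0.1924,"dy": 0.0232,"dz": 0.0167,"rz": 0.268},{"dx": -0.1924,"dy": 0.0232,"dz": 0.0167,"rz": 0.268},{"dx": -0.1924,"dy": 0.0232,"dz": 0.0167,"rz": 0.268},{"dx": -0.1924,"dy": 0.0232,"dz": 0.0167,"rz": 0.268}]'

```text
invalid input at $.steps[0]: expected keys dx, dy, dz, rx, ry, rz
```

```bash
python3 go.py .4925,.136,.08,.03 .4925,.136,.041,.03
```

```text
now 1.5 [0.1782 0.6251 0.25  ] 1.293 tilt [0. 0.] w 0.0853 f 0.0
.4925,.136,.08,.03 dx -0.1454 dy -0.1281 dz 0.0567 rz 0.2680 rows 3.2
.4925,.136,.08,.03 dx -0.1851 dy -0.0574 dz 0.0567 rz 0.2680 rows 3.2
.4925,.136,.08,.03 dx -0.1924 dy 0.0232 dz 0.0567 rz 0.2680 rows 3.2
.4925,.136,.041,.03 dx -0.0000 dy -0.0000 dz 0.0390 rz -0.0000 rows 0.6
```

All keys are needed.

Call:
send_rows --steps '[{"dx": -0.145,"dy": -0.128,"dz": 0.017,"rx": 0,"ry": 0,"rz": 0.268},{"dx": -0.145,"dy": -0.128,"dz": 0.017,"rx": 0,"ry": 0,"rz": 0.268},{"dx": -0.145,"dy": -0.128,"dz": 0.017,"rx": 0,"ry": 0,"rz": 0.268},{"dx": -0.145,"dy": -0.128,"dz": 0.017,"rx": 0,"ry": 0,"rz": 0.268},{"dx": -0.145,"dy": -0.128,"dz": 0.017,"rx": 0,"ry": 0,"rz": 0.268}]' --jaw 0 --newtons 60

```text
time: 2.12
eef_pos: [0.2826, 0.4625, 0.2333]
eef_rot: [[-0.765, 0.644, -0.0], [0.644, 0.765, 0.001], [0.001, 0.001, -1.0]]
ft_force: [-0.5, 0.6, -0.6]
gripper_width: 0.0851
grasp_force: 0.0
```

Call:
send_rows --steps '[{"dx": -0.185,"dy": -0.057,"dz": 0.017,"rx": 0,"ry": 0,"rz": 0.268},{"dx": -0.185,"dy": -0.057,"dz": 0.017,"rx": 0,"ry": 0,"rz": 0.268},{"dx": -0.185,"dy": -0.057,"dz": 0.017,"rx": 0,"ry": 0,"rz": 0.268},{"dx": -0.185,"dy": -0.057,"dz": 0.017,"rx": 0,"ry": 0,"rz": 0.268},{"dx": -0.185,"dy": -0.057,"dz": 0.017,"rx": 0,"ry": 0,"rz": 0.268}]'

```text
time: 2.75
eef_pos: [0.3872, 0.3013, 0.2161]
eef_rot: [[-0.438, 0.899, 0.0], [0.899, 0.438, 0.001], [0.001, 0.0, -1.0]]
ft_force: [-0.5, 0.3, -0.2]
gripper_width: 0.0854
grasp_force: 0.0
```

Call:
send_rows --steps '[{"dx": -0.192,"dy": 0.023,"dz": 0.017,"rx": 0,"ry": 0,"rz": 0.268},{"dx": -0.192,"dy": 0.023,"dz": 0.017,"rx": 0,"ry": 0,"rz": 0.268},{"dx": -0.192,"dy": 0.023,"dz": 0.017,"rx": 0,"ry": 0,"rz": 0.268},{"dx": -0.192,"dy": 0.023,"dz": 0.017,"rx": 0,"ry": 0,"rz": 0.268},{"dx": -0.192,"dy": 0.023,"dz": 0.017,"rx": 0,"ry": 0,"rz": 0.268}]'

```text
time: 3.38
eef_pos: [0.4918, 0.1391, 0.1989]
eef_rot: [[-0.033, 0.999, -0.0], [0.999, 0.033, 0.001], [0.001, -0.0, -1.0]]
ft_force: [-0.2, 0.9, -0.4]
gripper_width: 0.0853
grasp_force: 0.0
```

```bash
python3 go.py .4925,.136,.08,.03 .4925,.136,.041,.03
```

```text
now 3.38 [0.4918 0.1391 0.1989] 0.033 tilt [-0.0003  0.0009] w 0.0853 f 0.0
.4925,.136,.08,.03 dx -0.0033 dy 0.0006 dz 0.1189 rz 0.0020 rows 1.9
.4925,.136,.041,.03 dx 0.0000 dy 0.0000 dz 0.0390 rz -0.0000 rows 0.6
```

Call:
send_rows --steps '[{"dx": -0.003,"dy": 0.001,"dz": 0.06,"rx": 0,"ry": 0,"rz": 0.002},{"dx": -0.003,"dy": 0.001,"dz": 0.11,"rx": 0,"ry": 0,"rz": 0.002},{"dx": -0.003,"dy": 0.001,"dz": 0.14,"rx": 0,"ry": 0,"rz": 0.002},{"dx": -0.003,"dy": 0.001,"dz": 0.158,"rx": 0,"ry": 0,"rz": 0.002},{"dx": -0.003,"dy": 0.001,"dz": 0.158,"rx": 0,"ry": 0,"rz": 0.002}]'

```text
time: 4.0
eef_pos: [0.4922, 0.1354, 0.0404]
eef_rot: [[-0.03, 1.0, -0.002], [1.0, 0.03, 0.0], [0.0, -0.002, -1.0]]
ft_force: [-0.6, 0.0, 0.5]
gripper_width: 0.0854
grasp_force: 0.0
```

Call:
send_rows --steps '[{"dx": 0,"dy": 0,"dz": 0,"rx": 0,"ry": 0,"rz": 0},{"dx": 0,"dy": 0,"dz": 0,"rx": 0,"ry": 0,"rz": 0},{"dx": 0,"dy": 0,"dz": 0,"rx": 0,"ry": 0,"rz": 0},{"dx": 0,"dy": 0,"dz": 0,"rx": 0,"ry": 0,"rz": 0},{"dx": 0,"dy": 0,"dz": 0,"rx": 0,"ry": 0,"rz": 0}]' --jaw 1 --newtons 50

```text
time: 4.62
eef_pos: [0.4938, 0.1342, 0.0423]
eef_rot: [[-0.027, 1.0, 0.002], [1.0, 0.027, 0.001], [0.001, 0.002, -1.0]]
ft_force: [-1.7, -0.1, 8.4]
gripper_width: 0.0412
grasp_force: 50.9
```

```bash
python3 - <<'E'
import numpy as np
for n,T,L in[("yellow",(.4853,.3295,-.223),dict(bhs=-.05,red=.048)),("blue",(.489,-.336,.1735),dict(green=-.064,trans=.005,silver=.069))]:
    for k,x in L.items(): print(k,T[0]+x*np.cos(T[2]),T[1]+x*np.sin(T[2]))
E
python3 go.py .4925,.136,.16,.03 .4365,.3406,.16,1.348 .4365,.3406,.047,1.348
```

```text
bhs 0.4365380815045916 0.34055781645023786
red 0.532111441755592 0.31888449620777165
green 0.42596085803544065 -0.34704837455792187
trans 0.49392493296598117 -0.3351368457376624
silver 0.5569640749305406 -0.3240884711797405
now 4.62 [0.4938 0.1342 0.0423] 0.027 tilt [0.0016 0.0011] w 0.0412 f 50.87822735309601
.4925,.136,.16,.03 dx 0.0019 dy -0.0011 dz -0.1177 rz -0.0020 rows 1.9
.4365,.3406,.16,1.348 dx 0.1031 dy -0.0249 dz 0.0000 rz -0.4195 rows 3.5
.4365,.3406,.16,1.348 dx 0.0968 dy 0.0434 dz 0.0000 rz -0.4195 rows 3.5
.4365,.3406,.047,1.348 dx 0.0000 dy 0.0000 dz 0.1130 rz -0.0000 rows 1.8
```

Call:
send_rows --steps '[{"dx": 0,"dy": 0,"dz": -0.03,"rx": 0,"ry": 0,"rz": 0},{"dx": 0,"dy": 0,"dz": -0.08,"rx": 0,"ry": 0,"rz": 0},{"dx": 0,"dy": 0,"dz": -0.118,"rx": 0,"ry": 0,"rz": 0},{"dx": 0,"dy": 0,"dz": -0.118,"rx": 0,"ry": 0,"rz": 0}]'

```text
time: 5.12
eef_pos: [0.4951, 0.1345, 0.1621]
eef_rot: [[-0.027, 1.0, 0.006], [1.0, 0.027, 0.003], [0.003, 0.006, -1.0]]
ft_force: [0.5, 0.2, -1.0]
gripper_width: 0.041
grasp_force: 50.7
```

Call:
send_rows --steps '[{"dx": 0.02,"dy": -0.005,"dz": 0,"rx": 0,"ry": 0,"rz": -0.08},{"dx": 0.05,"dy": -0.012,"dz": 0,"rx": 0,"ry": 0,"rz": -0.19},{"dx": 0.08,"dy": -0.019,"dz": 0,"rx": 0,"ry": 0,"rz": -0.3},{"dx": 0.103,"dy": -0.025,"dz": 0,"rx": 0,"ry": 0,"rz": -0.42},{"dx": 0.103,"dy": -0.025,"dz": 0,"rx": 0,"ry": 0,"rz": -0.42}]'

```text
time: 5.75
eef_pos: [0.4641, 0.2378, 0.1583]
eef_rot: [[-0.636, 0.772, -0.001], [0.772, 0.636, 0.001], [0.001, -0.001, -1.0]]
ft_force: [0.8, -1.1, -1.0]
gripper_width: 0.0413
grasp_force: 50.5
```

Call:
send_rows --steps '[{"dx": 0.02,"dy": 0.01,"dz": 0,"rx": 0,"ry": 0,"rz": -0.08},{"dx": 0.05,"dy": 0.022,"dz": 0,"rx": 0,"ry": 0,"rz": -0.19},{"dx": 0.08,"dy": 0.036,"dz": 0,"rx": 0,"ry": 0,"rz": -0.3},{"dx": 0.097,"dy": 0.043,"dz": 0,"rx": 0,"ry": 0,"rz": -0.42},{"dx": 0.097,"dy": 0.043,"dz": 0,"rx": 0,"ry": 0,"rz": -0.42}]'

```text
time: 6.38
eef_pos: [0.4367, 0.3383, 0.1584]
eef_rot: [[-0.974, 0.225, -0.001], [0.225, 0.974, -0.0], [0.001, -0.0, -1.0]]
ft_force: [-0.5, -1.1, -0.5]
gripper_width: 0.0411
grasp_force: 50.6
```

```bash
python3 go.py .4365,.3406,.06,1.348 .4365,.3406,.045,1.348
python3 - <<'E'
from h import *
for c in("top","scene"):
    p=manip.read_camera(c); u,v=map(int,proj(p,[.4365,.3406,.08])[0]); cv2.imwrite(f"pics/g_{c}.png",cv2.resize(p["frame"][max(0,v-50):v+50,max(0,u-50):u+50,::-1],(400,400),interpolation=cv2.INTER_CUBIC))
cv2.imwrite("pics/g1.png",cv2.hconcat([cv2.imread("pics/g_top.png"),cv2.imread("pics/g_scene.png")]))
E
```

```text
now 6.38 [0.4367 0.3383 0.1584] 1.344 tilt [-0.0009 -0.0002] w 0.0411 f 50.55850267410278
.4365,.3406,.06,1.348 dx 0.0007 dy 0.0022 dz 0.0984 rz -0.0029 rows 1.6
.4365,.3406,.045,1.348 dx 0.0000 dy 0.0000 dz 0.0150 rz -0.0000 rows 0.2
```

View pics/g1.png

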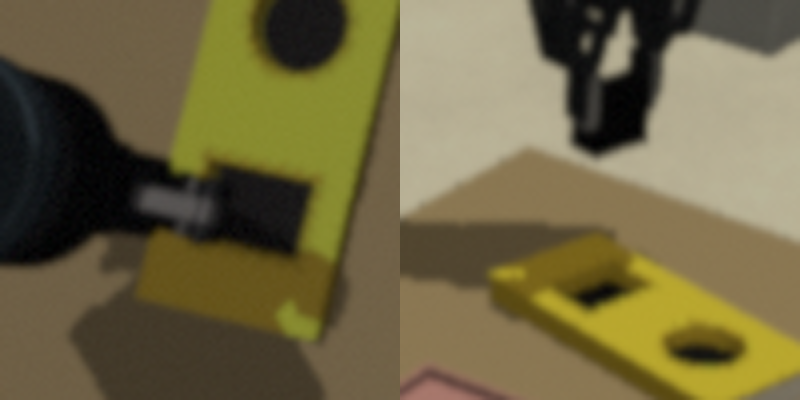

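Call:
send_rows --steps '[{"dx": 0.001,"dy": 0.002,"dz": 0.04,"rx": 0,"ry": 0,"rz": -0.003},{"dx": 0.001,"dy": 0.002,"dz": 0.08,"rx": 0,"ry": 0,"rz": -0.003},{"dx": 0.001,"dy": 0.002,"dz": 0.1,"rx": 0,"ry": 0,"rz": -0.003},{"dx": 0.001,"dy": 0.002,"dz": 0.109,"rx": 0,"ry": 0,"rz": -0.003},{"dx": 0.001,"dy": 0.002,"dz": 0.112,"rx": 0,"ry": 0,"rz": -0.003}]'

```text
time: 7.1
eef_pos: [0.4371, 0.3397, 0.047]
eef_rot: [[-0.975, 0.221, 0.0], [0.221, 0.975, -0.001], [-0.001, -0.001, -1.0]]
ft_force: [0.1, 0.8, 0.1]
gripper_width: 0.0411
grasp_force: 50.6
```

Call:
send_rows --steps '[{"dx": 0,"dy": 0,"dz": 0.001,"rx": 0,"ry": 0,"rz": 0},{"dx": 0,"dy": 0,"dz": 0.001,"rx": 0,"ry": 0,"rz": 0},{"dx": 0,"dy": 0,"dz": 0.002,"rx": 0,"ry": 0,"rz": 0},{"dx": 0,"dy": 0,"dz": 0.002,"rx": 0,"ry": 0,"rz": 0}]'

```text
time: 7.6
eef_pos: [0.4366, 0.3407, 0.0452]
eef_rot: [[-0.976, 0.218, 0.0], [0.218, 0.976, 0.0], [-0.0, 0.0, -1.0]]
ft_force: [-0.1, 0.6, -0.3]
gripper_width: 0.0408
grasp_force: 50.6
```

Call:
send_rows --steps '[{"dx": 0,"dy": 0,"dz": 0.001,"rx": 0,"ry": 0,"rz": 0},{"dx": 0,"dy": 0,"dz": 0.001,"rx": 0,"ry": 0,"rz": 0}]'

```text
time: 7.85
eef_pos: [0.4367, 0.3407, 0.0443]
eef_rot: [[-0.976, 0.218, 0.0], [0.218, 0.976, 0.0], [-0.0, 0.0, -1.0]]
ft_force: [-1.1, -0.4, 4.8]
gripper_width: 0.0414
grasp_force: 51.1
```

Call:
send_rows --steps '[{"dx": 0,"dy": 0,"dz": 0,"rx": 0,"ry": 0,"rz": 0},{"dx": 0,"dy": 0,"dz": 0,"rx": 0,"ry": 0,"rz": 0},{"dx": 0,"dy": 0,"dz": 0,"rx": 0,"ry": 0,"rz": 0},{"dx": 0,"dy": 0,"dz": 0,"rx": 0,"ry": 0,"rz": 0}]' --jaw 0

```text
time: 8.35
eef_pos: [0.4365, 0.3406, 0.0439]
eef_rot: [[-0.976, 0.218, -0.0], [0.218, 0.976, -0.0], [0.0, -0.0, -1.0]]
ft_force: [0.6, -0.1, 0.3]
gripper_width: 0.0856
grasp_force: 0.0
```

Call:
send_rows --steps '[{"dx": 0,"dy": 0,"dz": -0.02,"rx": 0,"ry": 0,"rz": 0},{"dx": 0,"dy": 0,"dz": -0.07,"rx": 0,"ry": 0,"rz": 0},{"dx": 0,"dy": 0,"dz": -0.12,"rx": 0,"ry": 0,"rz": 0},{"dx": 0,"dy": 0,"dz": -0.12,"rx": 0,"ry": 0,"rz": 0}]'

```text
time: 8.85
eef_pos: [0.439, 0.3426, 0.1693]
eef_rot: [[-0.976, 0.218, 0.007], [0.218, 0.976, 0.006], [-0.005, 0.008, -1.0]]
ft_force: [0.2, 0.5, -0.9]
gripper_width: 0.0853
grasp_force: 0.0
```

```bash
python3 go.py .4943,.0425,.164,1.348 .4943,.0425,.047,1.348
```

```text
now 8.85 [0.439  0.3426 0.1693] 1.351 tilt [0.007  0.0063] w 0.0853 f 0.0
.4943,.0425,.164,1.348 dx -0.0597 dy -0.1404 dz 0.0019 rz 0.0009 rows 2.4
.4943,.0425,.164,1.348 dx -0.0599 dy -0.1403 dz 0.0027 rz 0.0009 rows 2.4
.4943,.0425,.047,1.348 dx -0.0000 dy 0.0000 dz 0.1170 rz 0.0000 rows 1.9
```

Call:
send_rows --steps '[{"dx": -0.061,"dy": -0.139,"dz": 0,"rx": 0,"ry": 0,"rz": 0},{"dx": -0.061,"dy": -0.139,"dz": 0,"rx": 0,"ry": 0,"rz": 0},{"dx": -0.061,"dy": -0.139,"dz": 0,"rx": 0,"ry": 0,"rz": 0}]'

```text
time: 9.22
eef_pos: [0.466, 0.1872, 0.1642]
eef_rot: [[-0.975, 0.222, -0.0], [0.222, 0.975, -0.002], [-0.0, -0.002, -1.0]]
ft_force: [0.0, 0.3, -0.3]
gripper_width: 0.0854
grasp_force: 0.0
```

Call:
send_rows --steps '[{"dx": -0.061,"dy": -0.139,"dz": 0,"rx": 0,"ry": 0,"rz": 0},{"dx": -0.061,"dy": -0.139,"dz": 0,"rx": 0,"ry": 0,"rz": 0},{"dx": -0.061,"dy": -0.139,"dz": 0,"rx": 0,"ry": 0,"rz": 0},{"dx": -0.061,"dy": -0.139,"dz": 0,"rx": 0,"ry": 0,"rz": 0},{"dx": -0.061,"dy": -0.139,"dz": 0,"rx": 0,"ry": 0,"rz": 0}]'

```text
time: 9.85
eef_pos: [0.4947, 0.0438, 0.164]
eef_rot: [[-0.976, 0.217, -0.0], [0.217, 0.976, 0.001], [0.0, 0.001, -1.0]]
ft_force: [-0.9, 0.8, 0.2]
gripper_width: 0.0856
grasp_force: 0.0
```

```bash
python3 go.py .4943,.0425,.046,1.348
```

```text
now 9.85 [0.4947 0.0438 0.164 ] 1.352 tilt [-0.0003  0.0007] w 0.0856 f 0.0
.4943,.0425,.046,1.348 dx 0.0000 dy -0.0015 dz 0.1180 rz 0.0027 rows 1.9
```

Call:
send_rows --steps '[{"dx": 0,"dy": -0.001,"dz": 0.05,"rx": 0,"ry": 0,"rz": 0},{"dx": 0,"dy": -0.001,"dz": 0.095,"rx": 0,"ry": 0,"rz": 0},{"dx": 0,"dy": -0.001,"dz": 0.118,"rx": 0,"ry": 0,"rz": 0},{"dx": 0,"dy": -0.001,"dz": 0.118,"rx": 0,"ry": 0,"rz": 0}]'

```text
time: 10.35
eef_pos: [0.4932, 0.0433, 0.0447]
eef_rot: [[-0.977, 0.215, -0.004], [0.215, 0.977, 0.0], [0.004, -0.001, -1.0]]
ft_force: [-0.7, -0.6, 0.6]
gripper_width: 0.0856
grasp_force: 0.0
```

Call:
send_rows --steps '[{"dx": 0,"dy": 0,"dz": 0,"rx": 0,"ry": 0,"rz": 0},{"dx": 0,"dy": 0,"dz": 0,"rx": 0,"ry": 0,"rz": 0},{"dx": 0,"dy": 0,"dz": 0,"rx": 0,"ry": 0,"rz": 0},{"dx": 0,"dy": 0,"dz": 0,"rx": 0,"ry": 0,"rz": 0},{"dx": 0,"dy": 0,"dz": 0,"rx": 0,"ry": 0,"rz": 0}]' --jaw 1 --newtons 50

```text
time: 10.98
eef_pos: [0.4955, 0.0419, 0.0472]
eef_rot: [[-0.976, 0.218, 0.002], [0.218, 0.976, 0.001], [-0.002, 0.001, -1.0]]
ft_force: [-1.4, 0.4, 8.9]
gripper_width: 0.0346
grasp_force: 49.1
```

Call:
send_rows --steps '[{"dx": 0,"dy": 0,"dz": -0.03,"rx": 0,"ry": 0,"rz": 0},{"dx": 0,"dy": 0,"dz": -0.08,"rx": 0,"ry": 0,"rz": 0},{"dx": 0,"dy": 0,"dz": -0.118,"rx": 0,"ry": 0,"rz": 0},{"dx": 0,"dy": 0,"dz": -0.118,"rx": 0,"ry": 0,"rz": 0}]'

```text
time: 11.48
eef_pos: [0.497, 0.042, 0.1672]
eef_rot: [[-0.976, 0.218, 0.007], [0.218, 0.976, 0.001], [-0.006, 0.003, -1.0]]
ft_force: [-0.2, 0.4, -0.8]
gripper_width: 0.0345
grasp_force: 50.1
```

Call:
send_rows --steps '[{"dx": 0.002,"dy": 0.03,"dz": 0,"rx": 0,"ry": 0,"rz": 0},{"dx": 0.007,"dy": 0.08,"dz": 0,"rx": 0,"ry": 0,"rz": 0},{"dx": 0.012,"dy": 0.139,"dz": 0,"rx": 0,"ry": 0,"rz": 0}]'

```text
time: 11.85
eef_pos: [0.5131, 0.1801, 0.1633]
eef_rot: [[-0.975, 0.22, -0.001], [0.22, 0.975, -0.001], [0.001, -0.001, -1.0]]
ft_force: [0.8, 0.2, 0.1]
gripper_width: 0.0346
grasp_force: 50.1
```

Call:
send_rows --steps '[{"dx": 0.006,"dy": 0.06,"dz": 0,"rx": 0,"ry": 0,"rz": 0},{"dx": 0.01,"dy": 0.11,"dz": 0,"rx": 0,"ry": 0,"rz": 0},{"dx": 0.012,"dy": 0.139,"dz": 0,"rx": 0,"ry": 0,"rz": 0},{"dx": 0.012,"dy": 0.139,"dz": 0,"rx": 0,"ry": 0,"rz": 0},{"dx": 0.012,"dy": 0.139,"dz": 0,"rx": 0,"ry": 0,"rz": 0}]'

```text
time: 12.48
eef_pos: [0.5316, 0.3167, 0.1631]
eef_rot: [[-0.976, 0.219, -0.001], [0.219, 0.976, -0.002], [0.001, -0.002, -1.0]]
ft_force: [-0.2, -0.7, -0.4]
gripper_width: 0.0346
grasp_force: 50.1
```

```bash
python3 go.py .5321,.3189,.05,1.348
```

```text
now 12.47 [0.5316 0.3167 0.1631] 1.35 tilt [-0.0013 -0.0019] w 0.0346 f 50.12366808601655
.5321,.3189,.05,1.348 dx -0.0001 dy 0.0025 dz 0.1131 rz 0.0014 rows 1.8
```

Call:
send_rows --steps '[{"dx": 0,"dy": 0.002,"dz": 0.04,"rx": 0,"ry": 0,"rz": 0},{"dx": 0,"dy": 0.002,"dz": 0.08,"rx": 0,"ry": 0,"rz": 0},{"dx": 0,"dy": 0.002,"dz": 0.1,"rx": 0,"ry": 0,"rz": 0},{"dx": 0,"dy": 0.002,"dz": 0.11,"rx": 0,"ry": 0,"rz": 0},{"dx": 0,"dy": 0.002,"dz": 0.112,"rx": 0,"ry": 0,"rz": 0}]'

```text
time: 13.1
eef_pos: [0.5328, 0.32, 0.0523]
eef_rot: [[-0.976, 0.218, 0.0], [0.218, 0.976, 0.0], [-0.0, 0.0, -1.0]]
ft_force: [-0.0, -0.7, -0.6]
gripper_width: 0.0345
grasp_force: 50.1
```

Call:
send_rows --steps '[{"dx": 0,"dy": 0,"dz": 0.001,"rx": 0,"ry": 0,"rz": 0},{"dx": 0,"dy": 0,"dz": 0.002,"rx": 0,"ry": 0,"rz": 0},{"dx": 0,"dy": 0,"dz": 0.003,"rx": 0,"ry": 0,"rz": 0}]'

```text
time: 13.48
eef_pos: [0.5327, 0.3205, 0.0495]
eef_rot: [[-0.976, 0.218, 0.001], [0.218, 0.976, 0.001], [-0.001, 0.001, -1.0]]
ft_force: [0.3, 0.3, -1.0]
gripper_width: 0.0342
grasp_force: 50.1
```

Call:
send_rows --steps '[{"dx": 0,"dy": 0,"dz": 0.001,"rx": 0,"ry": 0,"rz": 0},{"dx": 0,"dy": 0,"dz": 0.001,"rx": 0,"ry": 0,"rz": 0}]'

```text
time: 13.72
eef_pos: [0.5327, 0.3205, 0.0493]
eef_rot: [[-0.976, 0.218, 0.001], [0.218, 0.976, 0.0], [-0.0, 0.001, -1.0]]
ft_force: [-2.4, -1.8, 9.5]
gripper_width: 0.0345
grasp_force: 51.1
```

Call:
send_rows --steps '[{"dx": 0,"dy": 0,"dz": 0.001,"rx": 0,"ry": 0,"rz": 0},{"dx": 0,"dy": 0,"dz": 0.001,"rx": 0,"ry": 0,"rz": 0}]'

```text
time: 13.98
eef_pos: [0.5328, 0.3204, 0.0492]
eef_rot: [[-0.976, 0.218, 0.0], [0.218, 0.976, 0.0], [-0.0, 0.001, -1.0]]
ft_force: [-5.3, -3.6, 17.4]
gripper_width: 0.0346
grasp_force: 52.1
```

Call:
send_rows --steps '[{"dx": 0,"dy": 0,"dz": -0.001,"rx": 0,"ry": 0,"rz": 0},{"dx": 0,"dy": 0,"dz": -0.001,"rx": 0,"ry": 0,"rz": 0},{"dx": 0,"dy": 0,"dz": -0.001,"rx": 0,"ry": 0,"rz": 0},{"dx": 0,"dy": 0,"dz": -0.001,"rx": 0,"ry": 0,"rz": 0}]' --jaw 0

```text
time: 14.48
eef_pos: [0.5323, 0.3201, 0.0478]
eef_rot: [[-0.976, 0.218, -0.0], [0.218, 0.976, -0.0], [0.0, -0.0, -1.0]]
ft_force: [0.2, -0.3, -0.2]
gripper_width: 0.0856
grasp_force: 0.0
```

Call:
send_rows --steps '[{"dx": 0,"dy": 0,"dz": -0.02,"rx": 0,"ry": 0,"rz": 0},{"dx": 0,"dy": 0,"dz": -0.07,"rx": 0,"ry": 0,"rz": 0},{"dx": 0,"dy": 0,"dz": -0.114,"rx": 0,"ry": 0,"rz": 0},{"dx": 0,"dy": 0,"dz": -0.114,"rx": 0,"ry": 0,"rz": 0}]'

```text
time: 14.98
eef_pos: [0.5351, 0.3217, 0.1674]
eef_rot: [[-0.976, 0.218, 0.007], [0.218, 0.976, 0.005], [-0.006, 0.006, -1.0]]
ft_force: [-0.8, -0.8, -0.3]
gripper_width: 0.085
grasp_force: 0.0
```

Call:
send_rows --steps '[{"dx": -0.142,"dy": -0.196,"dz": 0,"rx": 0,"ry": 0,"rz": 0},{"dx": -0.142,"dy": -0.196,"dz": 0,"rx": 0,"ry": 0,"rz": 0},{"dx": -0.142,"dy": -0.196,"dz": 0,"rx": 0,"ry": 0,"rz": 0},{"dx": -0.142,"dy": -0.196,"dz": 0,"rx": 0,"ry": 0,"rz": 0},{"dx": -0.142,"dy": -0.196,"dz": 0,"rx": 0,"ry": 0,"rz": 0}]'

```text
time: 15.6
eef_pos: [0.6297, 0.0906, 0.162]
eef_rot: [[-0.974, 0.227, 0.001], [0.227, 0.974, -0.004], [-0.002, -0.004, -1.0]]
ft_force: [-0.5, 0.4, 0.8]
gripper_width: 0.0853
grasp_force: 0.0
```

```bash
python3 go.py .628,.098,.046,1.348
```

```text
now 15.6 [0.6297 0.0906 0.162 ] 1.342 tilt [ 0.0007 -0.0039] w 0.0853 f 0.0
.628,.098,.046,1.348 dx 0.0035 dy 0.0072 dz 0.1160 rz -0.0038 rows 1.9
```

Call:
send_rows --steps '[{"dx": 0,"dy": 0,"dz": 0.03,"rx": 0,"ry": 0,"rz": 0},{"dx": 0,"dy": 0,"dz": 0.06,"rx": 0,"ry": 0,"rz": 0},{"dx": 0,"dy": 0,"dz": 0.06,"rx": 0,"ry": 0,"rz": 0}]'

```text
time: 15.98
eef_pos: [0.6257, 0.0986, 0.0997]
eef_rot: [[-0.976, 0.217, -0.006], [0.217, 0.976, -0.001], [0.005, -0.002, -1.0]]
ft_force: [0.7, -0.2, 0.1]
gripper_width: 0.0853
grasp_force: 0.0
```

```bash
python3 go.py .628,.098,.046,1.348
```

```text
now 15.97 [0.6257 0.0986 0.0997] 1.352 tilt [-0.0055 -0.0006] w 0.0853 f 0.0
.628,.098,.046,1.348 dx -0.0026 dy -0.0000 dz 0.0537 rz 0.0027 rows 0.9
```

Call:
send_rows --steps '[{"dx": -0.001,"dy": 0,"dz": 0.04,"rx": 0,"ry": 0,"rz": 0},{"dx": -0.001,"dy": 0,"dz": 0.056,"rx": 0,"ry": 0,"rz": 0},{"dx": -0.001,"dy": 0,"dz": 0.056,"rx": 0,"ry": 0,"rz": 0}]'

```text
time: 16.35
eef_pos: [0.6287, 0.0979, 0.0458]
eef_rot: [[-0.976, 0.218, -0.002], [0.218, 0.976, -0.0], [0.001, -0.001, -1.0]]
ft_force: [-0.5, 0.3, 0.0]
gripper_width: 0.0856
grasp_force: 0.0
```

Call:
send_rows --steps '[{"dx": 0,"dy": 0,"dz": 0,"rx": 0,"ry": 0,"rz": 0},{"dx": 0,"dy": 0,"dz": 0,"rx": 0,"ry": 0,"rz": 0},{"dx": 0,"dy": 0,"dz": 0,"rx": 0,"ry": 0,"rz": 0},{"dx": 0,"dy": 0,"dz": 0,"rx": 0,"ry": 0,"rz": 0},{"dx": 0,"dy": 0,"dz": 0,"rx": 0,"ry": 0,"rz": 0}]' --jaw 1

```text
time: 16.98
eef_pos: [0.6299, 0.0978, 0.0472]
eef_rot: [[-0.976, 0.218, 0.001], [0.218, 0.976, 0.0], [-0.001, 0.001, -1.0]]
ft_force: [-0.8, -0.9, 5.7]
gripper_width: 0.0345
grasp_force: 49.7
```

Call:
send_rows --steps '[{"dx": 0,"dy": 0,"dz": -0.03,"rx": 0,"ry": 0,"rz": 0},{"dx": 0,"dy": 0,"dz": -0.08,"rx": 0,"ry": 0,"rz": 0},{"dx": 0,"dy": 0,"dz": -0.13,"rx": 0,"ry": 0,"rz": 0},{"dx": 0,"dy": 0,"dz": -0.13,"rx": 0,"ry": 0,"rz": 0},{"dx": 0,"dy": 0,"dz": -0.13,"rx": 0,"ry": 0,"rz": 0}]'

```text
time: 17.6
eef_pos: [0.6287, 0.0977, 0.1757]
eef_rot: [[-0.976, 0.218, -0.001], [0.218, 0.976, -0.0], [0.001, -0.0, -1.0]]
ft_force: [-0.5, -0.7, -1.8]
gripper_width: 0.0347
grasp_force: 50.0
```

```bash
python3 go.py .426,-.347,.177,1.348
```

```text
now 17.6 [0.6287 0.0977 0.1757] 1.351 tilt [-0.0006 -0.0001] w 0.0347 f 49.95133839547634
.426,-.347,.177,1.348 dx 0.0505 dy -0.2391 dz -0.0006 rz 0.0010 rows 3.9
.426,-.347,.177,1.348 dx 0.0501 dy -0.2392 dz -0.0006 rz 0.0010 rows 3.9
```

Call:
send_rows --steps '[{"dx": 0.008,"dy": -0.04,"dz": 0,"rx": 0,"ry": 0,"rz": 0},{"dx": 0.02,"dy": -0.095,"dz": 0,"rx": 0,"ry": 0,"rz": 0},{"dx": 0.032,"dy": -0.15,"dz": 0,"rx": 0,"ry": 0,"rz": 0},{"dx": 0.043,"dy": -0.205,"dz": 0,"rx": 0,"ry": 0,"rz": 0},{"dx": 0.05,"dy": -0.239,"dz": 0,"rx": 0,"ry": 0,"rz": 0}]'

```text
time: 18.23
eef_pos: [0.5256, -0.1275, 0.1744]
eef_rot: [[-0.975, 0.221, -0.004], [0.221, 0.975, -0.001], [0.004, -0.001, -1.0]]
ft_force: [0.9, -0.2, -0.9]
gripper_width: 0.0345
grasp_force: 50.0
```

Call:
send_rows --steps '[{"dx": 0.012,"dy": -0.055,"dz": 0,"rx": 0,"ry": 0,"rz": 0},{"dx": 0.023,"dy": -0.11,"dz": 0,"rx": 0,"ry": 0,"rz": 0},{"dx": 0.035,"dy": -0.165,"dz": 0,"rx": 0,"ry": 0,"rz": 0},{"dx": 0.045,"dy": -0.215,"dz": 0,"rx": 0,"ry": 0,"rz": 0},{"dx": 0.05,"dy": -0.239,"dz": 0,"rx": 0,"ry": 0,"rz": 0}]'

```text
time: 18.85
eef_pos: [0.4244, -0.3495, 0.1745]
eef_rot: [[-0.975, 0.222, -0.003], [0.222, 0.975, 0.0], [0.003, -0.0, -1.0]]
ft_force: [0.5, 0.4, -0.9]
gripper_width: 0.0344
grasp_force: 50.0
```

Call:
send_rows --steps '[{"dx": 0,"dy": 0,"dz": 0.04,"rx": 0,"ry": 0,"rz": 0},{"dx": 0,"dy": 0,"dz": 0.08,"rx": 0,"ry": 0,"rz": 0},{"dx": 0,"dy": 0,"dz": 0.08,"rx": 0,"ry": 0,"rz": 0}]'

```text
time: 19.23
eef_pos: [0.4246, -0.3448, 0.0924]
eef_rot: [[-0.976, 0.218, -0.007], [0.218, 0.976, 0.005], [0.008, 0.003, -1.0]]
ft_force: [-0.2, -0.2, -0.1]
gripper_width: 0.0344
grasp_force: 50.1
```

```bash
python3 go.py .426,-.347,.05,1.348
```

```text
now 19.23 [ 0.4246 -0.3448  0.0924] 1.351 tilt [-0.0073  0.005 ] w 0.0344 f 50.09090163744986
.426,-.347,.05,1.348 dx -0.0022 dy -0.0020 dz 0.0424 rz 0.0020 rows 0.7
```

Call:
send_rows --steps '[{"dx": 0,"dy": -0.001,"dz": 0.025,"rx": 0,"ry": 0,"rz": 0},{"dx": 0,"dy": -0.001,"dz": 0.038,"rx": 0,"ry": 0,"rz": 0},{"dx": 0,"dy": -0.001,"dz": 0.043,"rx": 0,"ry": 0,"rz": 0},{"dx": 0,"dy": -0.001,"dz": 0.044,"rx": 0,"ry": 0,"rz": 0}]'

```text
time: 19.73
eef_pos: [0.4275, -0.3481, 0.0524]
eef_rot: [[-0.976, 0.218, 0.0], [0.218, 0.976, -0.0], [-0.0, -0.0, -1.0]]
ft_force: [0.1, 0.4, -1.1]
gripper_width: 0.0344
grasp_force: 50.1
```

Call:
send_rows --steps '[{"dx": 0,"dy": 0,"dz": 0.001,"rx": 0,"ry": 0,"rz": 0},{"dx": 0,"dy": 0,"dz": 0.002,"rx": 0,"ry": 0,"rz": 0},{"dx": 0,"dy": 0,"dz": 0.002,"rx": 0,"ry": 0,"rz": 0}]'

```text
time: 20.1
eef_pos: [0.4274, -0.348, 0.0502]
eef_rot: [[-0.976, 0.218, 0.0], [0.218, 0.976, -0.0], [-0.0, -0.0, -1.0]]
ft_force: [0.3, 0.5, -1.0]
gripper_width: 0.0346
grasp_force: 50.1
```

Call:
send_rows --steps '[{"dx": 0,"dy": 0,"dz": 0.0012,"rx": 0,"ry": 0,"rz": 0},{"dx": 0,"dy": 0,"dz": 0.0012,"rx": 0,"ry": 0,"rz": 0}]'

```text
time: 20.35
eef_pos: [0.4274, -0.3481, 0.0492]
eef_rot: [[-0.976, 0.218, 0.0], [0.218, 0.976, -0.0], [-0.0, -0.0, -1.0]]
ft_force: [-0.4, 0.1, 4.7]
gripper_width: 0.0339
grasp_force: 50.5
```

Call:
send_rows --steps '[{"dx": 0,"dy": 0,"dz": 0,"rx": 0,"ry": 0,"rz": 0},{"dx": 0,"dy": 0,"dz": 0,"rx": 0,"ry": 0,"rz": 0},{"dx": 0,"dy": 0,"dz": 0,"rx": 0,"ry": 0,"rz": 0},{"dx": 0,"dy": 0,"dz": 0,"rx": 0,"ry": 0,"rz": 0}]' --jaw 0

```text
time: 20.85
eef_pos: [0.4273, -0.3479, 0.0487]
eef_rot: [[-0.976, 0.218, -0.0], [0.218, 0.976, 0.0], [0.0, 0.0, -1.0]]
ft_force: [0.3, -0.0, -0.5]
gripper_width: 0.0855
grasp_force: 0.0
```

Call:
send_rows --steps '[{"dx": 0,"dy": 0,"dz": -0.02,"rx": 0,"ry": 0,"rz": 0},{"dx": 0,"dy": 0,"dz": -0.07,"rx": 0,"ry": 0,"rz": 0},{"dx": 0,"dy": 0,"dz": -0.12,"rx": 0,"ry": 0,"rz": 0},{"dx": 0,"dy": 0,"dz": -0.12,"rx": 0,"ry": 0,"rz": 0},{"dx": 0,"dy": 0,"dz": -0.12,"rx": 0,"ry": 0,"rz": 0}]'

```text
time: 21.48
eef_pos: [0.427, -0.3476, 0.1684]
eef_rot: [[-0.976, 0.218, -0.0], [0.218, 0.976, 0.0], [0.0, 0.0, -1.0]]
ft_force: [0.3, -0.1, -0.1]
gripper_width: 0.0851
grasp_force: 0.0
```

```bash
python3 go.py .627,-.0045,.169,.30
```

```text
now 21.48 [ 0.427  -0.3476  0.1684] 1.351 tilt [-0.0003  0.0004] w 0.0851 f 0.0
.627,-.0045,.169,.30 dx -0.0602 dy 0.1892 dz -0.0003 rz 0.3346 rows 3.2
.627,-.0045,.169,.30 dx 0.0428 dy 0.1939 dz -0.0003 rz 0.3346 rows 3.2
```

Call:
send_rows --steps '[{"dx": -0.06,"dy": 0.189,"dz": 0,"rx": 0,"ry": 0,"rz": 0.335},{"dx": -0.06,"dy": 0.189,"dz": 0,"rx": 0,"ry": 0,"rz": 0.335},{"dx": -0.06,"dy": 0.189,"dz": 0,"rx": 0,"ry": 0,"rz": 0.335},{"dx": -0.06,"dy": 0.189,"dz": 0,"rx": 0,"ry": 0,"rz": 0.335}]'

```text
time: 21.98
eef_pos: [0.5285, -0.1705, 0.1669]
eef_rot: [[-0.739, 0.674, -0.002], [0.674, 0.739, 0.003], [0.003, 0.0, -1.0]]
ft_force: [-0.5, -0.1, -0.1]
gripper_width: 0.0856
grasp_force: 0.0
```

Call:
send_rows --steps '[{"dx": 0.043,"dy": 0.194,"dz": 0,"rx": 0,"ry": 0,"rz": 0.335},{"dx": 0.043,"dy": 0.194,"dz": 0,"rx": 0,"ry": 0,"rz": 0.335},{"dx": 0.043,"dy": 0.194,"dz": 0,"rx": 0,"ry": 0,"rz": 0.335},{"dx": 0.043,"dy": 0.194,"dz": 0,"rx": 0,"ry": 0,"rz": 0.335},{"dx": 0.043,"dy": 0.194,"dz": 0,"rx": 0,"ry": 0,"rz": 0.335}]'

```text
time: 22.6
eef_pos: [0.6263, -0.0053, 0.1674]
eef_rot: [[-0.296, 0.955, -0.002], [0.955, 0.296, -0.001], [-0.0, -0.003, -1.0]]
ft_force: [-0.1, -0.2, -0.3]
gripper_width: 0.0854
grasp_force: 0.0
```

Call:
send_rows --steps '[{"dx": 0,"dy": 0,"dz": 0.04,"rx": 0,"ry": 0,"rz": 0},{"dx": 0,"dy": 0,"dz": 0.06,"rx": 0,"ry": 0,"rz": 0},{"dx": 0,"dy": 0,"dz": 0.06,"rx": 0,"ry": 0,"rz": 0}]'

```text
time: 22.98
eef_pos: [0.6252, -0.0068, 0.1072]
eef_rot: [[-0.292, 0.956, -0.004], [0.956, 0.292, -0.001], [0.0, -0.004, -1.0]]
ft_force: [-0.9, 0.1, 0.6]
gripper_width: 0.0857
grasp_force: 0.0
```

```bash
python3 go.py .627,-.0045,.041,.30
```

```text
now 22.98 [ 0.6252 -0.0068  0.1072] 0.297 tilt [-0.004  -0.0008] w 0.0857 f 0.0
.627,-.0045,.041,.30 dx 0.0016 dy 0.0026 dz 0.0662 rz -0.0021 rows 1.1
```

Call:
send_rows --steps '[{"dx": 0.001,"dy": 0.001,"dz": 0.04,"rx": 0,"ry": 0,"rz": 0},{"dx": 0.001,"dy": 0.001,"dz": 0.06,"rx": 0,"ry": 0,"rz": 0},{"dx": 0.001,"dy": 0.001,"dz": 0.067,"rx": 0,"ry": 0,"rz": 0},{"dx": 0.001,"dy": 0.001,"dz": 0.067,"rx": 0,"ry": 0,"rz": 0}]'

```text
time: 23.48
eef_pos: [0.6281, -0.004, 0.0423]
eef_rot: [[-0.294, 0.956, 0.001], [0.956, 0.294, -0.0], [-0.0, 0.0, -1.0]]
ft_force: [-1.1, 0.2, 0.1]
gripper_width: 0.0852
grasp_force: 0.0
```

Call:
send_rows --steps '[{"dx": 0,"dy": 0,"dz": 0,"rx": 0,"ry": 0,"rz": 0},{"dx": 0,"dy": 0,"dz": 0,"rx": 0,"ry": 0,"rz": 0},{"dx": 0,"dy": 0,"dz": 0,"rx": 0,"ry": 0,"rz": 0},{"dx": 0,"dy": 0,"dz": 0,"rx": 0,"ry": 0,"rz": 0},{"dx": 0,"dy": 0,"dz": 0,"rx": 0,"ry": 0,"rz": 0}]' --jaw 1

```text
time: 24.1
eef_pos: [0.6284, -0.0036, 0.0427]
eef_rot: [[-0.294, 0.956, 0.001], [0.956, 0.294, 0.0], [-0.0, 0.001, -1.0]]
ft_force: [-1.0, 0.2, 6.2]
gripper_width: 0.0409
grasp_force: 51.6
```

Call:
send_rows --steps '[{"dx": 0,"dy": 0,"dz": -0.03,"rx": 0,"ry": 0,"rz": 0},{"dx": 0,"dy": 0,"dz": -0.08,"rx": 0,"ry": 0,"rz": 0},{"dx": 0,"dy": 0,"dz": -0.13,"rx": 0,"ry": 0,"rz": 0},{"dx": 0,"dy": 0,"dz": -0.13,"rx": 0,"ry": 0,"rz": 0},{"dx": 0,"dy": 0,"dz": -0.13,"rx": 0,"ry": 0,"rz": 0}]'

```text
time: 24.72
eef_pos: [0.6272, -0.0034, 0.1713]
eef_rot: [[-0.294, 0.956, -0.001], [0.956, 0.294, 0.0], [0.0, -0.001, -1.0]]
ft_force: [-0.2, 0.5, -1.8]
gripper_width: 0.0409
grasp_force: 50.9
```

```bash
python3 go.py .557,-.324,.171,-1.397
```

```text
now 24.73 [ 0.6272 -0.0034  0.1713] 0.299 tilt [-0.0009  0.0002] w 0.0409 f 50.896257162094116
.557,-.324,.171,-1.397 dx -0.1428 dy -0.0807 dz 0.0001 rz 0.5398 rows 4.6
.557,-.324,.171,-1.397 dx -0.1550 dy 0.0537 dz 0.0001 rz 0.5398 rows 4.6
```

Call:
send_rows --steps '[{"dx": -0.03,"dy": -0.016,"dz": 0,"rx": 0,"ry": 0,"rz": 0.108},{"dx": -0.057,"dy": -0.032,"dz": 0,"rx": 0,"ry": 0,"rz": 0.216},{"dx": -0.086,"dy": -0.048,"dz": 0,"rx": 0,"ry": 0,"rz": 0.324},{"dx": -0.114,"dy": -0.064,"dz": 0,"rx": 0,"ry": 0,"rz": 0.432},{"dx": -0.143,"dy": -0.081,"dz": 0,"rx": 0,"ry": 0,"rz": 0.54}]'

```text
time: 25.35
eef_pos: [0.591, -0.1646, 0.1699]
eef_rot: [[0.527, 0.85, -0.003], [0.85, -0.527, 0.0], [-0.001, -0.003, -1.0]]
ft_force: [0.3, 0.3, -1.0]
gripper_width: 0.0412
grasp_force: 50.8
```

Call:
send_rows --steps '[{"dx": -0.03,"dy": 0.011,"dz": 0,"rx": 0,"ry": 0,"rz": 0.108},{"dx": -0.062,"dy": 0.022,"dz": 0,"rx": 0,"ry": 0,"rz": 0.216},{"dx": -0.093,"dy": 0.032,"dz": 0,"rx": 0,"ry": 0,"rz": 0.324},{"dx": -0.124,"dy": 0.043,"dz": 0,"rx": 0,"ry": 0,"rz": 0.432},{"dx": -0.155,"dy": 0.054,"dz": 0,"rx": 0,"ry": 0,"rz": 0.54}]'

```text
time: 25.98
eef_pos: [0.5563, -0.3249, 0.1698]
eef_rot: [[0.986, 0.167, -0.003], [0.167, -0.986, 0.001], [-0.003, -0.002, -1.0]]
ft_force: [0.5, -0.6, 0.4]
gripper_width: 0.0412
grasp_force: 50.8
```

Call:
send_rows --steps '[{"dx": 0,"dy": 0,"dz": 0.03,"rx": 0,"ry": 0,"rz": 0},{"dx": 0,"dy": 0,"dz": 0.07,"rx": 0,"ry": 0,"rz": 0},{"dx": 0,"dy": 0,"dz": 0.07,"rx": 0,"ry": 0,"rz": 0},{"dx": 0,"dy": 0,"dz": 0.07,"rx": 0,"ry": 0,"rz": 0}]'

```text
time: 26.48
eef_pos: [0.5575, -0.325, 0.1023]
eef_rot: [[0.985, 0.172, -0.0], [0.172, -0.985, -0.001], [-0.0, 0.001, -1.0]]
ft_force: [0.6, -0.8, -0.5]
gripper_width: 0.041
grasp_force: 50.8
```

```bash
python3 go.py .557,-.324,.047,-1.397
```

```text
now 26.48 [ 0.5575 -0.325   0.1023] -1.398 tilt [-0.0003 -0.0006] w 0.041 f 50.826517939567566
.557,-.324,.047,-1.397 dx -0.0003 dy -0.0011 dz 0.0553 rz -0.0006 rows 0.9
```

Call:
send_rows --steps '[{"dx": 0,"dy": -0.001,"dz": 0.03,"rx": 0,"ry": 0,"rz": 0},{"dx": 0,"dy": -0.001,"dz": 0.048,"rx": 0,"ry": 0,"rz": 0},{"dx": 0,"dy": -0.001,"dz": 0.054,"rx": 0,"ry": 0,"rz": 0},{"dx": 0,"dy": -0.001,"dz": 0.055,"rx": 0,"ry": 0,"rz": 0},{"dx": 0,"dy": -0.001,"dz": 0.056,"rx": 0,"ry": 0,"rz": 0}]'

```text
time: 27.1
eef_pos: [0.5579, -0.324, 0.0467]
eef_rot: [[0.985, 0.172, 0.001], [0.172, -0.985, -0.001], [0.001, 0.001, -1.0]]
ft_force: [0.2, -0.4, 0.1]
gripper_width: 0.0408
grasp_force: 50.8
```

Call:
send_rows --steps '[{"dx": 0,"dy": 0,"dz": 0.001,"rx": 0,"ry": 0,"rz": 0},{"dx": 0,"dy": 0,"dz": 0.0015,"rx": 0,"ry": 0,"rz": 0},{"dx": 0,"dy": 0,"dz": 0.0015,"rx": 0,"ry": 0,"rz": 0}]'

```text
time: 27.48
eef_pos: [0.5576, -0.3236, 0.0447]
eef_rot: [[0.985, 0.172, 0.001], [0.172, -0.985, -0.0], [0.0, 0.0, -1.0]]
ft_force: [-0.6, 0.3, 3.1]
gripper_width: 0.0408
grasp_force: 51.2
```

Contact; release, back off, and go to the transformer (.493, -.0575), ψ = -.35.

Call:
send_rows --steps '[{"dx": 0,"dy": 0,"dz": 0,"rx": 0,"ry": 0,"rz": 0},{"dx": 0,"dy": 0,"dz": 0,"rx": 0,"ry": 0,"rz": 0},{"dx": 0,"dy": 0,"dz": 0,"rx": 0,"ry": 0,"rz": 0},{"dx": 0,"dy": 0,"dz": 0,"rx": 0,"ry": 0,"rz": 0}]' --jaw 0

```text
time: 27.98
eef_pos: [0.5573, -0.3235, 0.0442]
eef_rot: [[0.985, 0.172, -0.0], [0.172, -0.985, 0.0], [-0.0, -0.0, -1.0]]
ft_force: [-0.5, 0.3, -0.6]
gripper_width: 0.0856
grasp_force: 0.0
```

Call:
send_rows --steps '[{"dx": 0,"dy": 0,"dz": -0.02,"rx": 0,"ry": 0,"rz": 0},{"dx": 0,"dy": 0,"dz": -0.07,"rx": 0,"ry": 0,"rz": 0},{"dx": 0,"dy": 0,"dz": -0.12,"rx": 0,"ry": 0,"rz": 0},{"dx": 0,"dy": 0,"dz": -0.12,"rx": 0,"ry": 0,"rz": 0},{"dx": 0,"dy": 0,"dz": -0.12,"rx": 0,"ry": 0,"rz": 0}]'

```text
time: 28.6
eef_pos: [0.5574, -0.3233, 0.1648]
eef_rot: [[0.985, 0.172, 0.001], [0.172, -0.985, 0.0], [0.001, -0.0, -1.0]]
ft_force: [0.1, 0.7, -0.5]
gripper_width: 0.0851
grasp_force: 0.0
```

```bash
python3 go.py .493,-.0575,.165,-.35; python3 fit2.py
```

```text
now 28.6 [ 0.5574 -0.3233  0.1648] -1.398 tilt [0.0007 0.0003] w 0.0851 f 0.0
.493,-.0575,.165,-.35 dx -0.0088 dy -0.1364 dz -0.0001 rz -0.3335 rows 2.8
.493,-.0575,.165,-.35 dx 0.0606 dy -0.1226 dz -0.0001 rz -0.3335 rows 2.8Traceback (most recent call last):
  File "fit2.py", line 31, in <module>
    dd=np.array([np.hypot(*(np.argwhere(lab==i)-r).T).mean()-.02*st[i,4] for i in range(1,k)]); j=1+np.argmin(dd); m=(lab==j).astype(np.uint8)
                                                                                                    ~~~~~~~~~^^^^
    return _wrapfunc(a, 'argmin', axis=axis, out=out, **kwds)
    return bound(*args, **kwds)
ValueError: attempt to get argmin of an empty sequence
```

Call:
send_rows --steps '[{"dx": -0.009,"dy": -0.136,"dz": 0,"rx": 0,"ry": 0,"rz": -0.334},{"dx": -0.009,"dy": -0.136,"dz": 0,"rx": 0,"ry": 0,"rz": -0.334},{"dx": -0.009,"dy": -0.136,"dz": 0,"rx": 0,"ry": 0,"rz": -0.334},{"dx": -0.009,"dy": -0.136,"dz": 0,"rx": 0,"ry": 0,"rz": -0.334}]'

```text
time: 29.2
eef_pos: [0.5246, -0.1898, 0.1637]
eef_rot: [[0.766, 0.643, -0.001], [0.643, -0.766, 0.001], [-0.0, -0.002, -1.0]]
ft_force: [1.2, 0.1, -0.4]
gripper_width: 0.0856
grasp_force: 0.0
```

Call:
send_rows --steps '[{"dx": 0.061,"dy": -0.123,"dz": 0,"rx": 0,"ry": 0,"rz": -0.334},{"dx": 0.061,"dy": -0.123,"dz": 0,"rx": 0,"ry": 0,"rz": -0.334},{"dx": 0.061,"dy": -0.123,"dz": 0,"rx": 0,"ry": 0,"rz": -0.334},{"dx": 0.061,"dy": -0.123,"dz": 0,"rx": 0,"ry": 0,"rz": -0.334},{"dx": 0.061,"dy": -0.123,"dz": 0,"rx": 0,"ry": 0,"rz": -0.334}]'

```text
time: 29.82
eef_pos: [0.4932, -0.0598, 0.1643]
eef_rot: [[0.348, 0.937, 0.0], [0.937, -0.348, -0.001], [-0.001, 0.001, -1.0]]
ft_force: [-0.4, -0.2, 0.4]
gripper_width: 0.0855
grasp_force: 0.0
```

Call:
send_rows --steps '[{"dx": 0,"dy": 0,"dz": 0.04,"rx": 0,"ry": 0,"rz": 0},{"dx": 0,"dy": 0,"dz": 0.06,"rx": 0,"ry": 0,"rz": 0},{"dx": 0,"dy": 0,"dz": 0.06,"rx": 0,"ry": 0,"rz": 0},{"dx": 0,"dy": 0,"dz": 0.06,"rx": 0,"ry": 0,"rz": 0}]'

```text
time: 30.32
eef_pos: [0.4934, -0.0589, 0.1049]
eef_rot: [[0.344, 0.939, 0.001], [0.939, -0.344, -0.001], [-0.0, 0.001, -1.0]]
ft_force: [0.9, 0.0, -0.1]
gripper_width: 0.0853
grasp_force: 0.0
```

```bash
python3 go.py .493,-.0575,.042,-.35
```

```text
now 30.32 [ 0.4934 -0.0589  0.1049] -0.351 tilt [ 0.001  -0.0008] w 0.0853 f 0.0
.493,-.0575,.042,-.35 dx 0.0012 dy -0.0009 dz 0.0629 rz -0.0009 rows 1.0
```

Call:
send_rows --steps '[{"dx": 0.001,"dy": -0.001,"dz": 0.04,"rx": 0,"ry": 0,"rz": 0},{"dx": 0.001,"dy": -0.001,"dz": 0.058,"rx": 0,"ry": 0,"rz": 0},{"dx": 0.001,"dy": -0.001,"dz": 0.063,"rx": 0,"ry": 0,"rz": 0},{"dx": 0.001,"dy": -0.001,"dz": 0.063,"rx": 0,"ry": 0,"rz": 0}]'

```text
time: 30.82
eef_pos: [0.4927, -0.0567, 0.0419]
eef_rot: [[0.342, 0.94, 0.001], [0.94, -0.342, -0.0], [0.0, 0.001, -1.0]]
ft_force: [0.4, -1.5, -0.3]
gripper_width: 0.0855
grasp_force: 0.0
```

Call:
send_rows --steps '[{"dx": 0,"dy": 0,"dz": 0,"rx": 0,"ry": 0,"rz": 0},{"dx": 0,"dy": 0,"dz": 0,"rx": 0,"ry": 0,"rz": 0},{"dx": 0,"dy": 0,"dz": 0,"rx": 0,"ry": 0,"rz": 0},{"dx": 0,"dy": 0,"dz": 0,"rx": 0,"ry": 0,"rz": 0},{"dx": 0,"dy": 0,"dz": 0,"rx": 0,"ry": 0,"rz": 0}]' --jaw 1 --newtons 70

```text
time: 31.45
eef_pos: [0.493, -0.0565, 0.0424]
eef_rot: [[0.342, 0.94, 0.002], [0.94, -0.342, 0.0], [0.001, 0.002, -1.0]]
ft_force: [-1.1, 0.3, 9.5]
gripper_width: 0.0467
grasp_force: 72.2
```

Call:
send_rows --steps '[{"dx": 0,"dy": 0,"dz": -0.03,"rx": 0,"ry": 0,"rz": 0},{"dx": 0,"dy": 0,"dz": -0.08,"rx": 0,"ry": 0,"rz": 0},{"dx": 0,"dy": 0,"dz": -0.125,"rx": 0,"ry": 0,"rz": 0},{"dx": 0,"dy": 0,"dz": -0.125,"rx": 0,"ry": 0,"rz": 0},{"dx": 0,"dy": 0,"dz": -0.125,"rx": 0,"ry": 0,"rz": 0}]'

```text
time: 32.08
eef_pos: [0.4914, -0.0559, 0.1656]
eef_rot: [[0.341, 0.94, -0.001], [0.94, -0.341, 0.0], [-0.0, -0.001, -1.0]]
ft_force: [-0.7, 0.0, -2.5]
gripper_width: 0.046
grasp_force: 73.7
```

```bash
python3 go.py .494,-.335,.167,-1.397
```

```text
now 32.08 [ 0.4914 -0.0559  0.1656] -0.348 tilt [-0.0013  0.0005] w 0.046 f 73.66575121879578
.494,-.335,.167,-1.397 dx -0.1307 dy 0.0488 dz -0.0008 rz 0.3339 rows 2.8
.494,-.335,.167,-1.397 dx -0.0887 dy 0.1077 dz -0.0007 rz 0.3339 rows 2.8
```

Call:
send_rows --steps '[{"dx": -0.035,"dy": 0.013,"dz": 0,"rx": 0,"ry": 0,"rz": 0.09},{"dx": -0.07,"dy": 0.026,"dz": 0,"rx": 0,"ry": 0,"rz": 0.18},{"dx": -0.105,"dy": 0.039,"dz": 0,"rx": 0,"ry": 0,"rz": 0.27},{"dx": -0.131,"dy": 0.049,"dz": 0,"rx": 0,"ry": 0,"rz": 0.334}]'

```text
time: 32.58
eef_pos: [0.492, -0.1976, 0.1645]
eef_rot: [[0.77, 0.639, -0.003], [0.639, -0.77, 0.0], [-0.003, -0.002, -1.0]]
ft_force: [-0.1, 0.2, -2.4]
gripper_width: 0.0465
grasp_force: 73.5
```

Call:
send_rows --steps '[{"dx": -0.03,"dy": 0.036,"dz": 0,"rx": 0,"ry": 0,"rz": 0.11},{"dx": -0.06,"dy": 0.072,"dz": 0,"rx": 0,"ry": 0,"rz": 0.22},{"dx": -0.08,"dy": 0.097,"dz": 0,"rx": 0,"ry": 0,"rz": 0.3},{"dx": -0.089,"dy": 0.108,"dz": 0,"rx": 0,"ry": 0,"rz": 0.334},{"dx": -0.089,"dy": 0.108,"dz": 0,"rx": 0,"ry": 0,"rz": 0.334}]'

```text
time: 33.2
eef_pos: [0.4939, -0.3361, 0.165]
eef_rot: [[0.985, 0.172, -0.002], [0.172, -0.985, 0.001], [-0.002, -0.001, -1.0]]
ft_force: [-0.8, 0.8, -2.6]
gripper_width: 0.0462
grasp_force: 73.4
```

Call:
send_rows --steps '[{"dx": 0,"dy": 0,"dz": 0.02,"rx": 0,"ry": 0,"rz": 0},{"dx": 0,"dy": 0,"dz": 0.05,"rx": 0,"ry": 0,"rz": 0},{"dx": 0,"dy": 0,"dz": 0.05,"rx": 0,"ry": 0,"rz": 0},{"dx": 0,"dy": 0,"dz": 0.05,"rx": 0,"ry": 0,"rz": 0}]'

```text
time: 33.7
eef_pos: [0.495, -0.3357, 0.1165]
eef_rot: [[0.985, 0.173, 0.0], [0.173, -0.985, 0.0], [0.0, -0.0, -1.0]]
ft_force: [1.0, -0.8, -2.0]
gripper_width: 0.0466
grasp_force: 73.3
```

```bash
python3 go.py .494,-.335,.05,-1.397
```

```text
now 33.7 [ 0.495  -0.3357  0.1165] -1.397 tilt [0.0002 0.0001] w 0.0466 f 73.33521008491516
.494,-.335,.05,-1.397 dx -0.0009 dy -0.0008 dz 0.0665 rz 0.0003 rows 1.1
```

Call:
send_rows --steps '[{"dx": -0.001,"dy": -0.001,"dz": 0.03,"rx": 0,"ry": 0,"rz": 0},{"dx": -0.001,"dy": -0.001,"dz": 0.055,"rx": 0,"ry": 0,"rz": 0},{"dx": -0.001,"dy": -0.001,"dz": 0.065,"rx": 0,"ry": 0,"rz": 0},{"dx": -0.001,"dy": -0.001,"dz": 0.069,"rx": 0,"ry": 0,"rz": 0},{"dx": -0.001,"dy": -0.001,"dz": 0.069,"rx": 0,"ry": 0,"rz": 0}]'

```text
time: 34.33
eef_pos: [0.494, -0.3358, 0.0481]
eef_rot: [[0.985, 0.172, 0.001], [0.172, -0.985, -0.001], [0.001, 0.001, -1.0]]
ft_force: [0.2, -0.7, -3.0]
gripper_width: 0.0465
grasp_force: 73.5
```

Call:
send_rows --steps '[{"dx": 0,"dy": 0,"dz": 0.001,"rx": 0,"ry": 0,"rz": 0},{"dx": 0,"dy": 0,"dz": 0.0025,"rx": 0,"ry": 0,"rz": 0},{"dx": 0,"dy": 0,"dz": 0.0025,"rx": 0,"ry": 0,"rz": 0}]'

```text
time: 34.7
eef_pos: [0.4936, -0.3354, 0.0449]
eef_rot: [[0.985, 0.172, 0.0], [0.172, -0.985, -0.0], [0.0, 0.0, -1.0]]
ft_force: [-0.2, 0.5, -2.8]
gripper_width: 0.0465
grasp_force: 73.5
```

Call:
send_rows --steps '[{"dx": 0,"dy": 0,"dz": 0.001,"rx": 0,"ry": 0,"rz": 0},{"dx": 0,"dy": 0,"dz": 0.001,"rx": 0,"ry": 0,"rz": 0}]'

```text
time: 34.95
eef_pos: [0.4937, -0.3355, 0.0445]
eef_rot: [[0.985, 0.172, 0.001], [0.172, -0.985, 0.0], [0.001, -0.0, -1.0]]
ft_force: [-1.4, 1.2, 5.1]
gripper_width: 0.0465
grasp_force: 74.3
```

Call:
send_rows --steps '[{"dx": 0,"dy": 0,"dz": 0,"rx": 0,"ry": 0,"rz": 0},{"dx": 0,"dy": 0,"dz": 0,"rx": 0,"ry": 0,"rz": 0},{"dx": 0,"dy": 0,"dz": 0,"rx": 0,"ry": 0,"rz": 0},{"dx": 0,"dy": 0,"dz": 0,"rx": 0,"ry": 0,"rz": 0}]' --jaw 0

```text
time: 35.45
eef_pos: [0.4936, -0.3355, 0.0438]
eef_rot: [[0.985, 0.172, 0.0], [0.172, -0.985, -0.0], [-0.0, 0.0, -1.0]]
ft_force: [0.6, -0.8, 0.7]
gripper_width: 0.0856
grasp_force: 0.0
```

Call:
send_rows --steps '[{"dx": 0,"dy": 0,"dz": -0.02,"rx": 0,"ry": 0,"rz": 0},{"dx": 0,"dy": 0,"dz": -0.07,"rx": 0,"ry": 0,"rz": 0},{"dx": 0,"dy": 0,"dz": -0.13,"rx": 0,"ry": 0,"rz": 0},{"dx": 0,"dy": 0,"dz": -0.19,"rx": 0,"ry": 0,"rz": 0},{"dx": 0,"dy": 0,"dz": -0.2,"rx": 0,"ry": 0,"rz": 0}]'

```text
time: 36.08
eef_pos: [0.4948, -0.3375, 0.2493]
eef_rot: [[0.985, 0.171, 0.007], [0.171, -0.985, -0.004], [0.006, 0.005, -1.0]]
ft_force: [0.0, 0.1, -0.5]
gripper_width: 0.0852
grasp_force: 0.0
```

Call:
send_rows --steps '[{"dx": 0,"dy": 0.2,"dz": 0,"rx": 0,"ry": 0,"rz": 0},{"dx": 0,"dy": 0.2,"dz": 0,"rx": 0,"ry": 0,"rz": 0},{"dx": 0,"dy": 0.2,"dz": 0,"rx": 0,"ry": 0,"rz": 0},{"dx": 0,"dy": 0.2,"dz": 0,"rx": 0,"ry": 0,"rz": 0},{"dx": 0,"dy": 0.2,"dz": 0,"rx": 0,"ry": 0,"rz": 0}]'

```text
time: 36.7
eef_pos: [0.5272, -0.5327, 0.2433]
eef_rot: [[0.985, 0.171, -0.001], [0.171, -0.985, 0.001], [-0.001, -0.001, -1.0]]
ft_force: [0.3, 0.2, 0.5]
gripper_width: 0.0854
grasp_force: 0.0
```

Run:
```python
from h import *
p=manip.read_camera("top"); q=manip.read_camera("scene"); s=manip.sense(); print(s["time"],s["eef_pos"])
a=p["frame"][:,:,::-1]; b=q["frame"][:,:,::-1]
r=lambda i,w,h:cv2.resize(i,(w,h),interpolation=cv2.INTER_CUBIC)
cv2.imwrite("pics/f1.png",cv2.vconcat([cv2.hconcat([r(a[215:345,105:195],208,300),r(a[215:345,425:515],208,300),r(a[170:330,200:430],384,300)]),cv2.hconcat([r(b[265:365,110:245],400,300),r(b[145:245,320:455],400,300)])]))
```

```text
36.8 [ 0.52859989 -0.53063532  0.24376229]
```

View pics/f1.png

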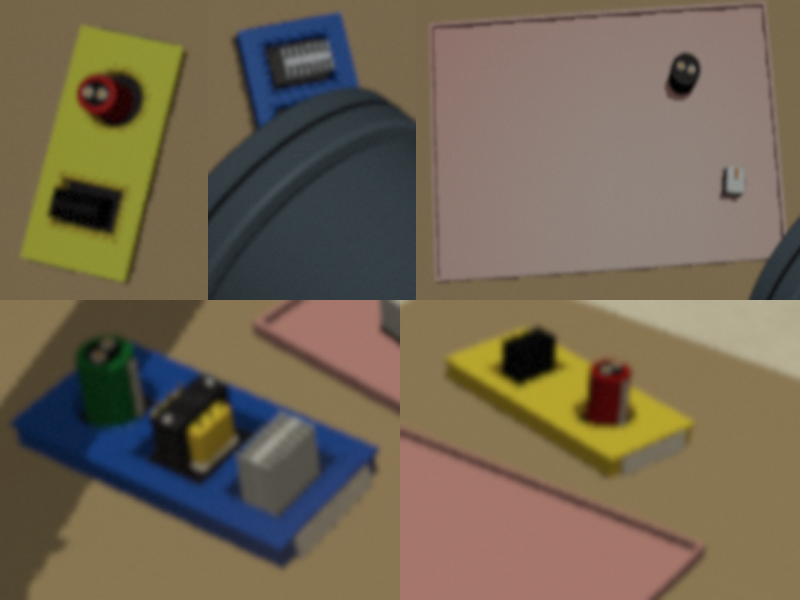

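All five stand upright in their pockets. I'll check the positions with numbers before handing in.

Run:
```python
from h import *
T={"blue":(.489,-.336,.1735),"yellow":(.4853,.3295,-.223)}
L=[("green_capacitor","blue",-.064,.018,.018,.055),("transformer","blue",.005,.011,.024,.042),("silver_heatsink","blue",.069,.013,.021,.04),("red_capacitor","yellow",.048,.018,.018,.055),("black_heatsink","yellow",-.05,.013,.021,.04)]
for c in("scene","top"):
    p=manip.read_camera(c)
    for n,t,px,a,b,h in L:
        x,y,w=T[t]; th=np.linspace(0,6.283,41); o=np.c_[np.cos(th),np.sin(th)]*a if a==b else np.array([(1,1),(1,-1),(-1,1),(-1,-1)])*[a,b]
        R=np.array([[np.cos(w),-np.sin(w)],[np.sin(w),np.cos(w)]]); o=(o+[px,0])@R.T+[x,y]
        uv=proj(p,np.vstack([np.c_[o,np.full(len(o),z)] for z in(.006,.006+h)])); lo,hi=uv.min(0),uv.max(0)
        print(c,n,np.round([*(lo+hi)/2,*(hi-lo)],1),[(np.round(k["bbox"],1).tolist(),round(k["conf"],2)) for k in manip.boxes_of(n,p)][:1])
```

```text
scene green_capacitor [146.2 293.2  24.1  34.7] [([145.4, 291.8, 18.7, 29.3], 0.88)]
scene transformer [175.  308.5  29.3  36.3] [([176.4, 305.0, 23.1, 34.4], 0.71)]
scene silver_heatsink [202.8 321.   28.2  35.4] [([204.5, 317.3, 29.4, 35.6], 0.92)]
scene red_capacitor [388.7 177.7  16.4  26.3] []
scene black_heatsink [362.3 165.4  19.5  21.9] [([365.2, 161.1, 17.8, 19.9], 0.82)]
top green_capacitor [481.4 304.3  26.5  19.5] []
top transformer [472.6 271.3  31.2  17.5] [([389.9, 268.2, 18.8, 16.8], 0.3)]
top silver_heatsink [465.1 241.1  28.1  19.5] [([464.4, 242.9, 26.6, 17.0], 0.71)]
top red_capacitor [151.1 256.5  25.8  21.6] [([148.6, 257.6, 24.9, 21.2], 0.73)]
top black_heatsink [140.2 303.8  29.3  18.2] [([138.8, 304.1, 27.0, 13.7], 0.9)]
```

```bash
python3 -c "
from workcell import manip
print(manip.hand_in())"
```

```text
the job is handed in; nothing more can be done
None
```

I placed all five parts upright in their pockets, left the black capacitor and the relay standing in the stock tray, and handed the job in at about 37 s; the hand-in returned no verdict.

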